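# Store the short block, square the long one up in the jig

### The job

Two look-alike aluminium mould blocks, one short and one long, stand loose on the jeweller's bench. First stand the short one in the free part of the stock row that holds the other short block and let go of it; then take the long one to the steel squaring jig, set it down flat on the plate and press it firmly into the corner, its long side flat against the long blue fence and its end against the short red fence at the same time. Finish while still gripping it and pressing it against both fences (do not let go), and leave everything else on the bench where it is.

Things in the scene. Friction and masses are not known exactly. Their poses are not given: they have to be found in the camera images.
- short_center (a point): centre of the loose short aluminium block: 30 mm wide (its x), 50 long (its y), 50 high (z), about 0.2 kg, two dark dowel dots on top; it starts standing loose on the bench. Half turns look the same.
- long_center (a point): centre of the loose long aluminium block: 30 mm wide (its x), 75 long (its y), 50 high (z), about 0.3 kg, two dark dowel dots on top; it starts standing loose on the bench, in front of or behind the short one
- block_short: the same loose short block; origin at the centre of its underside, axes as for its centre
- block_long: the same loose long block; origin at the centre of its underside, axes as for its centre. Leant on hard, it sticks by friction on the jig plate; with a light touch on the plate it slides home against the rigid fences.
- row_short: fixed shallow wooden tray, the stock row for short blocks: outside 162 mm along its x by 70 along its y; inner floor 5 mm up, 150 (x) by 58 (y); rims 6 mm thick, tops 17 mm up. Blocks stand crosswise in it, their length along the tray's y. A fixed short block stands at its +x end (tray x from 44 to 74 mm); the rest, tray x from -75 to 44 mm, is free. Origin: centre of its underside.
- row_long: the like tray for long blocks (the wrong one for the short block): outside 162 by 95 mm, inside 150 by 83, with a fixed long block at its +x end. It stands beside the other tray, on either side of it. Origin: centre of its underside.
- corner (a point): inner corner of the squaring jig, at the height of the top of its plate. The jig is a fixed steel plate, 150 mm (x) by 170 (y), 6 thick, whose centre lies at x -55, y +65 mm from this point. The blue fence's inner face lies in the plane x = 0, the red one's in y = 0; the block belongs at x below 0, y above 0, its length along y, so that its centre ends at x -15, y +37.5, z +25 mm.
- fence_long: the blue fence, a fixed bar 140 mm long (y), 20 thick (x), 12 high above the plate, so its top is 18 mm above the bench; origin at the centre of its underside; its inner face looks to its -x. The block stands 38 mm taller than the fences, so it can be gripped by its long sides above them.
- fence_short: the red fence, a fixed bar 85 mm long (x), 20 thick (y), 12 high above the plate, its top 18 mm above the bench; origin at the centre of its underside; its inner face looks to its +y
- hammer: hammer, about 0.3 m long, lying at the far edge of the bench. A bystander, to be left alone; origin at the centre of its underside.
- flux_bottle: white plastic bottle with a red cap, 56 mm across, 150 high, far left. A bystander, to be left alone; origin at the centre of its underside.
- glass_jar: glass jar with a steel lid, 60 mm across, 80 high, beyond the middle of the bench. A bystander, to be left alone; origin at the centre of its underside.
- brass_tin: flat round brass tin, 52 mm across, 24 high, beyond the jig. A bystander, to be left alone; origin at the centre of its underside.
- firing_brick: white firing brick 70 x 110 x 30 mm, right of the jig. A bystander, to be left alone; origin at the centre of its underside.
- dish: terracotta bowl, 90 mm across, 35 high, far left of the middle. A bystander, to be left alone; origin at the centre of its underside.
Mind the look-alikes: they are no part of the job. Leave any purple or turquoise look-alike of the block_long alone.

How it is judged (in metres and radians):
On the way, in this order (a step that is already met when the one before it is completed fails the run):
1. the short block stands in the free part of the short row, let go, and the long block is not yet in the corner (x of short_center in the frame of row_short between -0.064 and 0.033 m and y of short_center in the frame of row_short between -0.007 and 0.007 m and z of short_center in the frame of row_short between 0.026 and 0.034 m and angle between short_center's own z axis and vertical below 0.1 rad and contact force between each of the arm, the fingers and block_short below 0.1 N and linear speed of block_short below 0.02 m/s and horizontal distance between long_center and corner above 0.08 m), for 0.2 s.
2. the long block is gripped and pressed against both fences at once (x of long_center in the frame of corner between -0.0175 and -0.0125 m and y of long_center in the frame of corner between 0.035 and 0.04 m and z of long_center in the frame of corner between 0.0225 and 0.0275 m and angle between the y axis of long_center and the y axis of corner, either way round below 0.04 rad and angle between long_center's own z axis and vertical below 0.06 rad and contact force between block_long and fence_long above 1.5 N and contact force between block_long and fence_short above 1.5 N and contact force between the fingers and block_long above 1 N), for 0.3 s.
At the end, for the whole second after the job is handed in: Long block upright on the jig plate, in the fingers, within 2.5 mm of its place in the corner and 0.04 rad of square, pressing each fence with over 1.5 N; short block untouched, at rest on the floor of the free part of the short row, tilted under 0.1 rad (all of step 2 and x of short_center in the frame of row_short between -0.064 and 0.033 m and y of short_center in the frame of row_short between -0.007 and 0.007 m and z of short_center in the frame of row_short between 0.026 and 0.034 m and angle between short_center's own z axis and vertical below 0.1 rad and contact force between each of the arm, the fingers and block_short below 0.1 N and linear speed of block_short below 0.02 m/s); the arm keeps its last pose, push and grip.
It fails at once if a bystander was moved by more than 2 cm (distance of any of hammer, flux_bottle, glass_jar, brass_tin, firing_brick, dish from where it was at the start of the episode above 0.02 m).
It also fails if it takes over 58 s, if anything falls off the work surface, if the arm or the gripper's body presses on something with over 40 N, if the wrist force passes 120 N, or if a joint passes its speed limit or range.

### The arm

A 6-joint arm with a two-finger parallel gripper is mounted at the origin on the work surface. World frame = base frame: x ahead of the robot, y to its left, z up, the work surface at z = 0. Lengths are in m, angles in degrees, forces in N, time in s.
With the tool pointing down it reaches from about 0.4 to 0.825 m from the base axis. Payload 7 kg.
Tool frame: the origin (TCP) lies at the very end of the fingers, on their centre line; the grasp point (between the pads) lies 19 mm behind it (r.grasp_offset is the z of the grasp point in the tool frame, in m); z points along the fingers, y is the direction in which the jaws open and shut (so a half turn about z gives the same grasp; the last joint's range is limited). The gripper opens to 88 mm and grips with 3 to 60 N. Pads are 19 mm wide; open, the fingers measure 130 mm over their backs; the gripper's body (78 mm by 193 mm) begins 47 mm behind the grasp point.
Start: joints at [-54.769, 20.546, 0.682, 0, -70.136, -16.507], TCP at [0.217, -0.639, 0.199] pointing down, gripper open.
Joint ranges: [-176.03, 176.03], [-82.01, 121.73], [-58.28, 71.71], [-173.87, 95.51], [-174.79, -0.11], [-173.66, 173.66]. Speed limits (degrees/s): [136.94, 136.94, 172.46, 180, 180, 180].

### API

Orientations are given as [roll, pitch, yaw] about the fixed x, y, z axes, in that order (R = Rz(yaw) Ry(pitch) Rx(roll)).
In Python, from plant import r, capture, calibration, order gives the robot as it stands.
- The arm moves only by the tool servo_tool, never from a script. Its arguments are lists of equal length, an entry for each row: "grip": the closure, from -1 (fully open) to 1 (shut), so that 0 is half open; "translation": the shift along the tool's x, y, z in m, a list of three; "turn": the turn about the tool's z in rad. A call has 1 to 10 rows; each row is the pose to reach, as a shift and turn from the pose commanded when the call began, along the tool's axes at that moment; what a row does not reach only later rows make up. A row lasts 1/12 s, in which the tool goes at most 41.7 mm and 7.16 degrees, less where a joint would pass 70% of its speed; a pose out of reach is approached as far as the arm can. A call with a gripper value outside its range is refused whole. The fingers move at their own pace and stop on an object; "newtons" is the grip in N (left out, the last holds). Time passes only in rows, so rows that repeat a pose let the fingers close. It gives the time, the measured TCP pose, the force and the opening at its end, in the units of the state.
- r.get_state(): the state, without advancing time (a new reading comes with each control period).
- capture(name): name is "side" or "top"; returns (picture, depth): 420x560x3 uint8, blue, green, red; 420x560 float32, m along the optical axis (not along the pixel's ray), 0 where there is no reading.
- calibration(name): a dict with "fx", "fy", "cx", "cy" (pixels), "dist_coeffs" ([k1, k2, p1, p2, k3] as OpenCV has them; the pictures are not rectified), "view" (4x4, takes a point from world to camera coordinates). Camera axes: x right, y up, looking along -z (the intrinsics and any distortion apply to the point x, -y, -z); pixel columns grow to the right and rows downward; lengths in m; the calibration is good to about 2 mm. A picture is of the moment at which its call begins. calibration takes no time and is no camera call.
- order.close_job(): hands the job in, once; it reports no verdict.
The state is a dict: "time_s": time; "joints": joint angles; "qd": joint speeds; "joint_torque": joint torques, N m; "tcp_pos": TCP position; "eef_rot": TCP orientation; "contact_force": force on the tool from outside, world axes, zero at the start; "moment": the same for the moment, N m; "gripper_width": finger opening in m.
Only numpy, scipy, OpenCV 4.12 (cv2) and the standard library are available. Lean on these libraries where they do the work, as an engineer would, in place of code of your own. Each camera call takes 0.05 s, during which the arm holds its last target.

## Working session

There is one attempt and no reset: what is moved stays moved. The work goes in short steps, Python scripts to look and compute and a tool call to move; the robot and the scene stay as the last step left them, time stands still between calls to the robot, and variables do not carry over. Pictures are saved under pics/ and viewed, and the job is handed in when it is done.

Besides the shell and the picture viewer there is one more tool, called after ">>>" by a JSON object that holds its "name" and its "arguments", one argument or row to a line. servo_tool: Moves the arm, as the interface text tells. Its arguments: {"type":"object","properties":{"grip":{"type":"array","items":{"type":"number"}},"translation":{"type":"array","items":{"type":"array","items":{"type":"number"}}},"turn":{"type":"array","items":{"type":"number"}},"newtons":{"type":"number"}},"required":["grip","translation","turn"]}

```bash
ls; mkdir -p pics; python3 - <<'E'
from plant import r,capture,calibration,order
import cv2,numpy as np
print(r.get_state(), r.grasp_offset)
for n in("side","top"):
    p,d=capture(n); cv2.imwrite(f"pics/{n}0.png",p); np.save(f"{n}0.npy",d)
    c=calibration(n);print(n,c)
E
```

```text
pics
{'time_s': 0.0, 'joints': array([-5.47699082e+01,  2.05924938e+01,  6.32947317e-01, -2.03696153e-02,
       -7.01341254e+01, -1.65071788e+01]), 'qd': array([-0.00803298, -0.02565476, -0.14522374,  0.02541743,  0.00537532,
       -0.05169995]), 'joint_torque': array([-3.73946577e-04, -5.82717812e+01,  2.93044442e+01,  6.99750245e+00,
        6.56617165e-03, -1.45724393e-04]), 'tcp_pos': array([ 0.21647403, -0.6387831 ,  0.1976037 ]), 'eef_rot': array([ 1.79904748e+02, -8.25882895e-03, -1.61284018e+02]), 'contact_force': array([-0.40994224,  0.36644574,  0.20805253]), 'moment': array([ 0.02528377, -0.01711662,  0.01997026]), 'gripper_width': 0.0875136259977947} -0.0188
side {'fx': 515.6177208390874, 'fy': 515.6177208390874, 'cx': 277.3057402039379, 'cy': 213.2839579630201, 'dist_coeffs': array([-0.00757082,  0.        ,  0.        ,  0.        ,  0.        ]), 'view': array([[-0.97542205, -0.21926446, -0.0217928 ,  0.51371758],
       [ 0.13004966, -0.65272059,  0.74635308, -0.13580625],
       [-0.17787331,  0.7251751 ,  0.66519333, -1.30688177],
       [ 0.        ,  0.        ,  0.        ,  1.        ]])}
top {'fx': 526.6632254755714, 'fy': 526.6632254755714, 'cx': 284.29817178516964, 'cy': 209.94071385120193, 'dist_coeffs': array([-2.9819388e-05,  0.0000000e+00,  0.0000000e+00,  0.0000000e+00,
        0.0000000e+00]), 'view': array([[ 0.00719039, -0.99991408,  0.01096053, -0.03372525],
       [ 0.98549983,  0.00894406,  0.16944051, -0.53747025],
       [-0.16952398,  0.00958326,  0.98547947, -1.82181838],
       [ 0.        ,  0.        ,  0.        ,  1.        ]])}
```

View pics/side0.png

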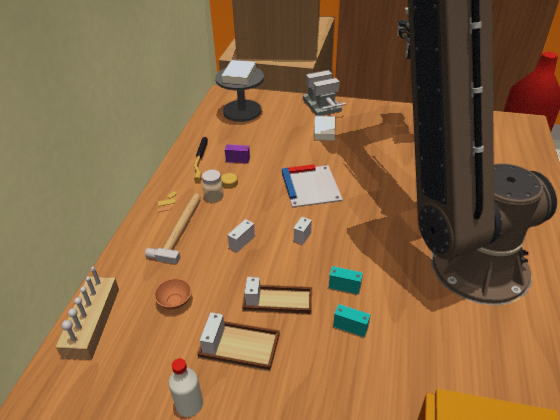

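View pics/top0.png

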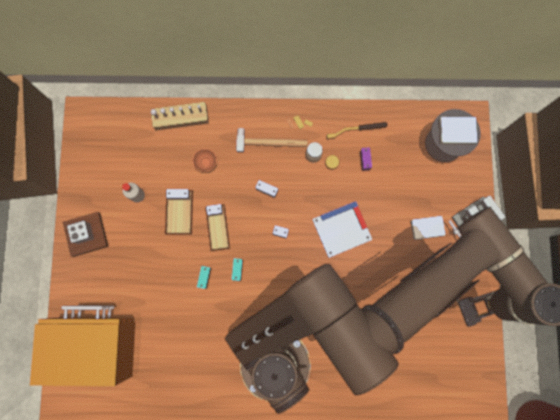

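```bash
cat > h.py <<'E'
import cv2,numpy as np
from plant import r,capture,calibration,order
def cloud(n,d):
    c=calibration(n);K=np.array([[c['fx'],0,c['cx']],[0,c['fy'],c['cy']],[0,0,1]])
    v,u=np.mgrid[0:420,0:560]
    q=cv2.undistortPoints(np.stack([u.ravel(),v.ravel()],1).astype(float)[:,None],K,c['dist_coeffs'])[:,0]
    z=d.ravel(); P=np.stack([q[:,0]*z,-q[:,1]*z,-z,np.ones_like(z)],1)
    return (P@np.linalg.inv(c['view']).T)[:,:3].reshape(420,560,3)
def pix(n,P):
    c=calibration(n);K=np.array([[c['fx'],0,c['cx']],[0,c['fy'],c['cy']],[0,0,1]])
    Q=(np.c_[np.atleast_2d(P),np.ones(len(np.atleast_2d(P)))]@c['view'].T)[:,:3]*[1,-1,-1]
    return cv2.projectPoints(Q,np.zeros(3),np.zeros(3),K,c['dist_coeffs'])[0][:,0]
def onplane(n,uv,z):
    c=calibration(n);K=np.array([[c['fx'],0,c['cx']],[0,c['fy'],c['cy']],[0,0,1]])
    q=cv2.undistortPoints(np.array(uv,float).reshape(-1,1,2),K,c['dist_coeffs'])[:,0]
    T=np.linalg.inv(c['view']); D=np.c_[q[:,0],-q[:,1],-np.ones(len(q))]@T[:3,:3].T; o=T[:3,3]
    return o+D*((z-o[2])/D[:,2])[:,None]
E
python3 - <<'E'
from h import *
s=cv2.imread("pics/side0.png");t=cv2.imread("pics/top0.png")
def cr(im,x,y,w,h,f): return cv2.resize(im[y:y+h,x:x+w],None,fx=f,fy=f,interpolation=cv2.INTER_CUBIC)
cv2.imwrite("pics/c1.png",cr(s,190,205,160,120,5)) 
cv2.imwrite("pics/c2.png",cr(t,160,160,160,120,5))
cv2.imwrite("pics/c3.png",np.hstack([cr(s,270,155,80,60,5),cr(t,303,190,80,60,5)]))
for n in("side","top"):
    C=cloud(n,np.load(n+"0.npy"))
    for nm,(u,v) in {"side":dict(long=(238,228),short=(303,223),row=(285,299),rl=(250,346),jig=(315,187),fs=(252,283),fl=(213,325),b=(330,245),table=(350,220)),"top":dict(long=(267,187),short=(281,230),row=(219,235),rl=(179,216),jig=(342,230),table=(300,200))}[n].items():
        print(n,nm,C[v,u].round(4))
E
```

```text
side long [0.6246 0.0326 0.0495]
side short [ 0.4593 -0.0157  0.0538]
side row [0.4611 0.2068 0.0076]
side rl [0.5093 0.3512 0.0079]
side jig [ 0.4615 -0.2272  0.0085]
side fs [0.5383 0.2138 0.0559]
side fl [0.5906 0.348  0.0578]
side b [ 0.3828 -0.0011  0.001 ]
side table [ 0.342  -0.106   0.0045]
top long [0.6189 0.0329 0.0525]
top short [ 0.4645 -0.0182  0.0564]
top row [0.4515 0.2042 0.004 ]
top rl [0.5186 0.3497 0.0082]
top jig [ 0.473  -0.2382  0.007 ]
top table [ 0.5817 -0.0866  0.0065]
```

View pics/c1.png

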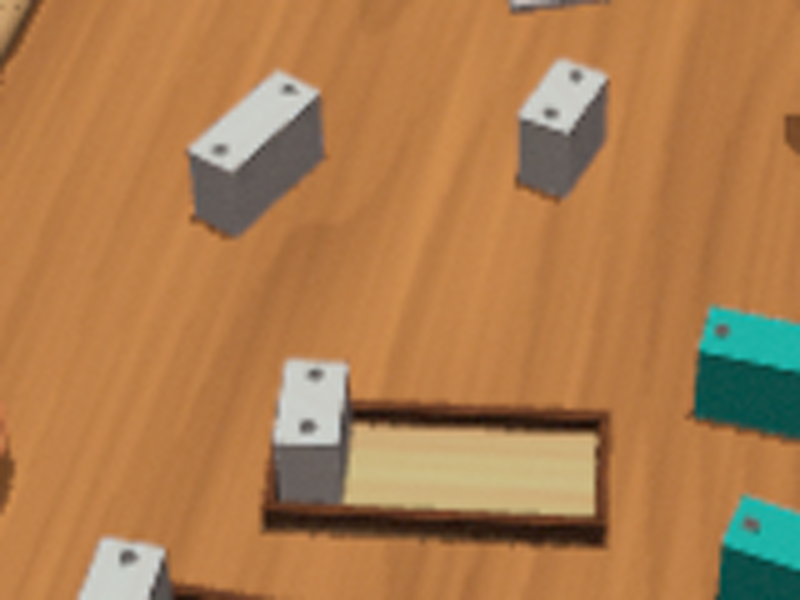

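View pics/c2.png

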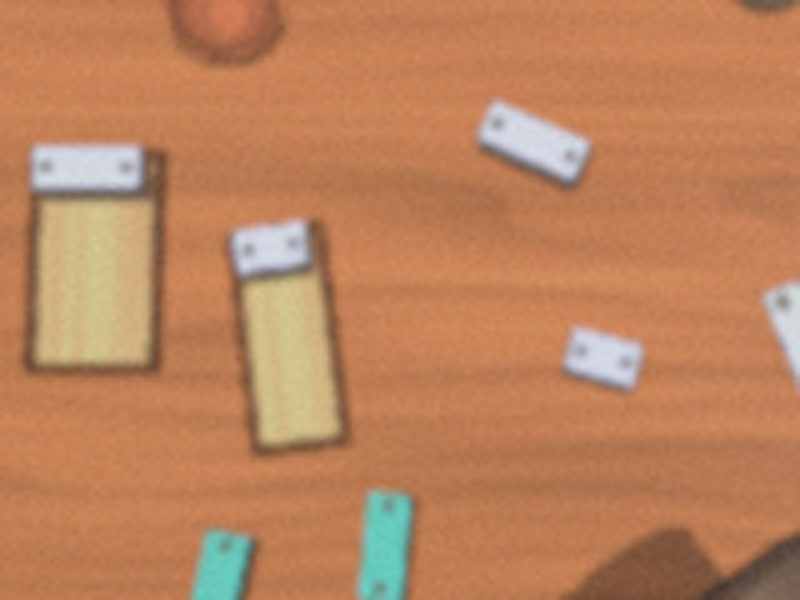

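View pics/c3.png

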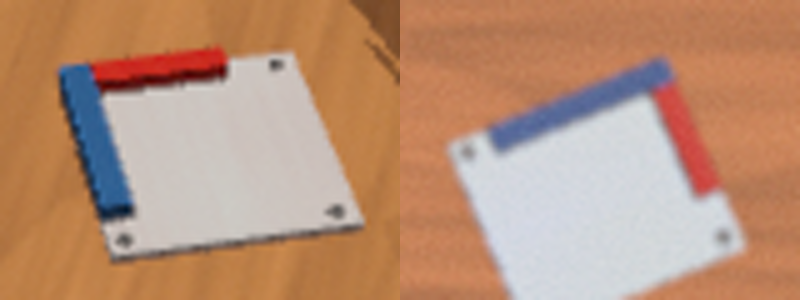

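```bash
cat > fit.py <<'E'
from h import *
from scipy.optimize import least_squares
from scipy.ndimage import map_coordinates,gaussian_filter
def box(w,l,z,cx=0,cy=0):
    c=[(cx-w/2,cy-l/2,z),(cx+w/2,cy-l/2,z),(cx+w/2,cy+l/2,z),(cx-w/2,cy+l/2,z)]
    return [(c[i],c[(i+1)%4]) for i in range(4)]
def tf(p,P):
    c,s=np.cos(p[2]),np.sin(p[2]);P=np.array(P);return np.c_[p[0]+c*P[:,0]-s*P[:,1],p[1]+s*P[:,0]+c*P[:,1],P[:,2]]
def fit(imgs,edges,p,iters=15,R=5):
    p=np.array(p,float)
    for it in range(iters):
        obs=[]
        rr=R if it<6 else 2.5
        for n,g in imgs.items():
            for a,b in edges[n]:
                ts=np.linspace(.12,.88,15);L=np.outer(1-ts,a)+np.outer(ts,b)
                uv=pix(n,tf(p,L));d=uv[-1]-uv[0];d/=np.hypot(*d);nn=np.array([-d[1],d[0]])
                o=np.arange(-rr,rr+.01,.25)
                S=uv[:,None]+o[None,:,None]*nn
                I=np.stack([map_coordinates(g[...,k],[S[...,1],S[...,0]],order=1) for k in range(3)])
                G=np.abs(np.diff(I,axis=2)).sum(0);G=gaussian_filter(G,(0,1.5));om=(o[1:]+o[:-1])/2
                G=G*np.exp(-(om/rr)**2)
                k=G.argmax(1);
                for i in range(len(ts)):
                    if G[i,k[i]]>1.0: obs.append((n,L[i],uv[i]+om[k[i]]*nn,nn))
        def res(q):
            out=[]
            for n in imgs:
                o=[x for x in obs if x[0]==n]
                if o:
                    uv=pix(n,tf(q,[x[1] for x in o]));out.append(((uv-np.array([x[2] for x in o]))*np.array([x[3] for x in o])).sum(1))
            return np.concatenate(out)
        s=least_squares(res,p,loss='soft_l1',f_scale=.5,x_scale=[.01,.01,.05]);p=s.x
    return p,np.median(np.abs(res(p))),len(obs)
def load(t):
    return {n:cv2.imread(f"pics/{n}{t}.png").astype(float) for n in("side","top")}
def draw(im,n,p,ed,f=1):
    for a,b in ed:
        uv=pix(n,tf(p,[a,b]));cv2.line(im,*[tuple(int(round((x+.5)*f*16-8)) for x in q) for q in uv],(0,255,0),1,cv2.LINE_AA,4)
E
cat > run.py <<'E'
from fit import *
I=load("0")
S=dict(short=box(.03,.05,.05),long=box(.03,.075,.05))
RS={"side":box(.03,.05,.055,.059,0)+box(.162,.07,.017),"top":box(.162,.07,.017)+box(.03,.05,.055,.059,0)}
J=[((20e-3,-20e-3,.018),(20e-3,120e-3,.018)),((0,0,.018),(0,.12,.018)),((-.13,-.02,.006),(-.13,.15,.006)),((-.13,.15,.006),(.02,.15,.006)),((-.13,-.02,.006),(-.085,-.02,.006)),((0,0,.018),(-.07,0,.018)),((0,-.02,.018),(-.07,-.02,.018))]
def ini(pts,z):
    q=onplane("side",[((x+.5)/5-.5+190,(y+.5)/5-.5+205) for x,y in pts],z);return q
q=ini([(280,70),(322,95),(233,172),(189,150)],.05);m=q.mean(0);d=(q[2]+q[3]-q[0]-q[1]);pl=[m[0],m[1],np.arctan2(d[1],d[0])-np.pi/2]
q=ini([(562,58),(608,75),(570,132),(520,112)],.05);m=q.mean(0);d=(q[2]+q[3]-q[0]-q[1]);ps=[m[0],m[1],np.arctan2(d[1],d[0])-np.pi/2]
q=ini([(285,358),(349,362),(342,443),(275,443)],.055);m=q.mean(0);d=(q[2]+q[3]-q[0]-q[1]);yw=np.arctan2(d[1],d[0])-np.pi/2
pr=[m[0]-.059*np.cos(yw),m[1]-.059*np.sin(yw),yw]
c=onplane("top",[(303+(655-400)/5,190+95/5),(303+(495-400)/5,190+150/5)],.018);d=c[1]-c[0];pj=[c[0,0],c[0,1],np.arctan2(d[1],d[0])-np.pi/2]
print(pl,ps,pr,pj)
out={}
for nm,e,p in(("long",S['long'],pl),("short",S['short'],ps),("row",RS,pr),("jig",J,pj)):
    E=e if isinstance(e,dict) else {"side":e,"top":e}
    for k in(("side",),("top",),("side","top")):
        f=fit({n:I[n] for n in k},E,p);print(nm,k,f[0][:2].round(4),np.degrees(f[0][2]).round(2),round(f[1],2),f[2])
    out[nm]=(f[0],E)
for n,(x,y,w,h) in {"side":(190,155,170,160),"top":(160,160,220,120)}.items():
    im=cv2.resize(I[n].astype(np.uint8),None,fx=4,fy=4,interpolation=cv2.INTER_CUBIC)
    if n=="top": im=cv2.resize(I[n].astype(np.uint8),None,fx=3.5,fy=3.5,interpolation=cv2.INTER_CUBIC)
    F=4 if n=="side" else 3.5
    if n=="side": h=150
    for p,E in out.values(): draw(im,n,p,E[n],F)
    cv2.imwrite(f"pics/ov_{n}.png",im[int(y*F):int((y+h)*F),int(x*F):int((x+w)*F)])
E
python3 run.py
```

```text
[np.float64(0.6160433631047169), np.float64(0.0345198538347537), np.float64(-0.4225456870054014)] [np.float64(0.46069688950798304), np.float64(-0.01804859433690148), np.float64(-0.268584048601767)] [np.float64(0.47868937179307475), np.float64(0.20779168914808904), np.float64(0.17887713612056855)] [np.float64(0.5482772185241), np.float64(-0.28103033319236087), np.float64(0.3416959703801936)]
long ('side',) [0.6177 0.0342] -23.41 0.13 60
long ('top',) [0.6175 0.0358] -23.67 0.12 60
long ('side', 'top') [0.6175 0.0349] -23.41 0.13 120
short ('side',) [ 0.4619 -0.017 ] -14.93 0.13 60
short ('top',) [ 0.4625 -0.0156] -15.39 0.13 60
short ('side', 'top') [ 0.4622 -0.0162] -15.06 0.13 120
row ('side',) [0.4791 0.2093] 9.5 0.13 120Traceback (most recent call last):
  File "run.py", line 18, in <module>
    f=fit({n:I[n] for n in k},E,p);print(nm,k,f[0][:2].round(4),np.degrees(f[0][2]).round(2),round(f[1],2),f[2])
  File "fit.py", line 33, in fit
    s=least_squares(res,p,loss='soft_l1',f_scale=.5,x_scale=[.01,.01,.05]);p=s.x
    return func(*args, **kwargs)
    result = trf(vector_fun.fun, v
[... 309 characters left out ...]
ver, tr_options, verbose, callback=callback)
    f_new = fun(x_new)
    self._update_fun()
    ~~~~~~~~~~~~~~~~^^
    self.f = self.fun_wrapped(xp_copy(self.x))
             ~~~~~~~~~~~~~~~~^^^^^^^^^^^^^^^^^
    return np.atleast_1d(self.fun(x))
                         ~~~~~~~~^^^
    return self.f(x, *self.args, **self.kwargs)
           ~~~~~~^^^^^^^^^^^^^^^^^^^^^^^^^^^^^^
  File "fit.py", line 31, in res
    uv=pix(n,tf(q,[x[1] for x in o]));out.append(((uv-np.array([x[2] for x in o]))*np.array([x[3] for x in o])).sum(1))
  File "h.py", line 10, in pix
    c=calibration(n);K=np.array([[c['fx'],0,c['cx']],[0,c['fy'],c['cy']],[0,0,1]])
ValueError: time passes only in moves, steps and waits
```

```bash
sleep 1
sed -i 's/^from plant import.*/from plant import r,capture,order\nfrom plant import calibration as _cal\nimport functools\ncalibration=functools.cache(_cal)/' h.py; python3 run.py; python3 -c "
from plant import r;print(r.get_state()['time_s'])"
```

```text
[np.float64(0.6160433631047169), np.float64(0.0345198538347537), np.float64(-0.4225456870054014)] [np.float64(0.46069688950798304), np.float64(-0.01804859433690148), np.float64(-0.268584048601767)] [np.float64(0.47868937179307475), np.float64(0.20779168914808904), np.float64(0.17887713612056855)] [np.float64(0.5482772185241), np.float64(-0.28103033319236087), np.float64(0.3416959703801936)]
long ('side',) [0.6177 0.0342] -23.41 0.13 60
long ('top',) [0.6175 0.0358] -23.67 0.12 60
long ('side', 'top') [0.6175 0.0349] -23.41 0.13 120
short ('side',) [ 0.4619 -0.017 ] -14.93 0.13 60
short ('top',) [ 0.4625 -0.0156] -15.39 0.13 60
short ('side', 'top') [ 0.4622 -0.0162] -15.06 0.13 120
row ('side',) [0.4791 0.2093] 9.5 0.13 120
row ('top',) [0.48   0.2132] 6.42 0.14 120
row ('side', 'top') [0.4796 0.2085] 10.26 0.37 239
jig ('side',) [ 0.5538 -0.2757] 23.66 0.37 105
jig ('top',) [ 0.5531 -0.2752] 23.61 0.13 105
jig ('side', 'top') [ 0.5532 -0.2754] 23.6 0.13 210
0.1
```

View pics/ov_side.png

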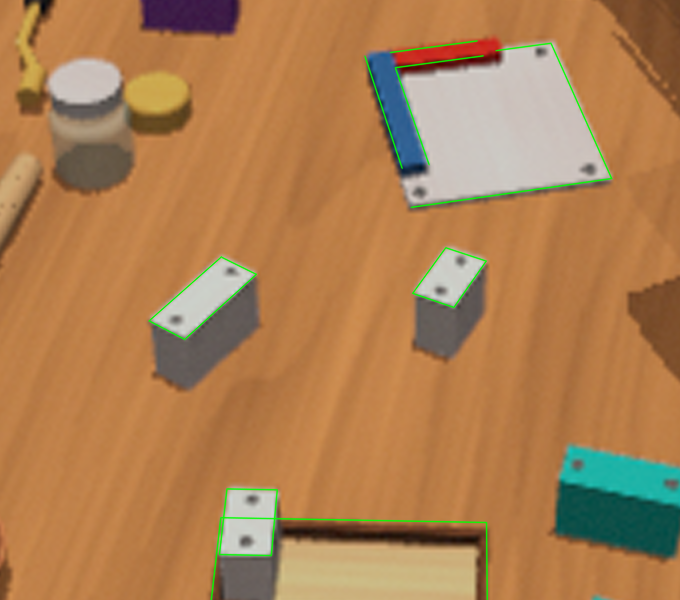

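View pics/ov_top.png

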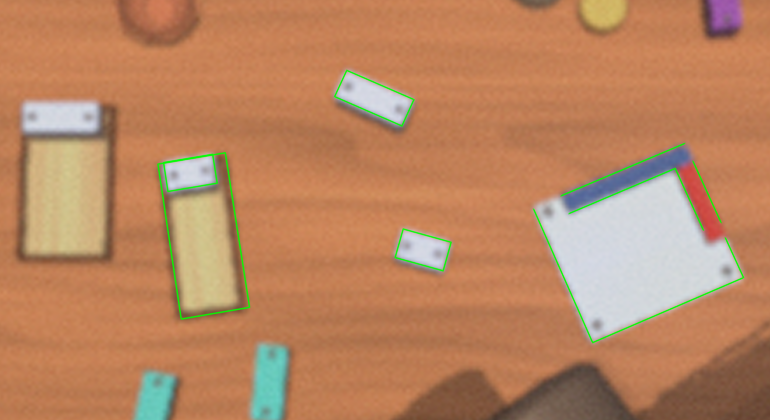

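```bash
cat > run2.py <<'E'
from fit import *
I=load("0")
o=box(.162,.07,.017)  # 0: y=-.035 edge,1:x=+,2:y=+.035,3:x=-
fl=[((-.075,-.029,.005),(.04,-.029,.005)),((-.075,.029,.005),(.04,.029,.005)),((-.075,-.029,.005),(-.075,.029,.005))]
ri=[((-.075,-.029,.017),(.04,-.029,.017)),((-.075,.029,.017),(.04,.029,.017)),((-.075,-.029,.017),(-.075,.029,.017))]
ob=box(.162,.07,0)
b=box(.03,.05,.055,.059,0)
def go(nm,E,p,ks=(("side",),("top",),("side","top"))):
    for k in ks:
        f=fit({n:I[n] for n in k},E,p,R=4);print(nm,k,f[0][:2].round(4),np.degrees(f[0][2]).round(2),round(f[1],2),f[2])
    return f[0]
for y0 in (6,9):
    p=[.479,.21,np.radians(y0)]
    pb=go("block",{"side":b,"top":b},p)
    pt=go("tray",{"side":[o[3],o[0],ob[2],ob[3]]+ri[:1],"top":[o[0],o[2],o[3]]},p)
n="side"
for n,(x,y,w,h,F) in {"side":(230,265,100,70,7),"top":(190,190,60,70,8)}.items():
    im=cv2.resize(I[n].astype(np.uint8),None,fx=F,fy=F,interpolation=cv2.INTER_CUBIC)
    draw(im,n,pt,o+ob+ri,F);draw(im,n,pb,b,F)
    cv2.imwrite(f"pics/ov2_{n}.png",im[y*F:(y+h)*F,x*F:(x+w)*F])
E
python3 run2.py
```

```text
block ('side',) [0.479  0.2107] 8.61 0.12 60
block ('top',) [0.4792 0.2117] 7.9 0.12 60
block ('side', 'top') [0.4791 0.2109] 8.59 0.13 120
tray ('side',) [0.4854 0.2107] 8.92 0.13 74
tray ('top',) [0.4855 0.2069] 8.93 0.39 45
tray ('side', 'top') [0.4855 0.2096] 8.81 0.16 119
block ('side',) [0.4789 0.2108] 8.51 0.14 60
block ('top',) [0.4793 0.2113] 8.26 0.13 60
block ('side', 'top') [0.4791 0.2108] 8.63 0.13 120
tray ('side',) [0.4854 0.2107] 8.94 0.13 74
tray ('top',) [0.4856 0.207 ] 8.9 0.38 45
tray ('side', 'top') [0.4855 0.2096] 8.87 0.16 119
```

View pics/ov2_side.png

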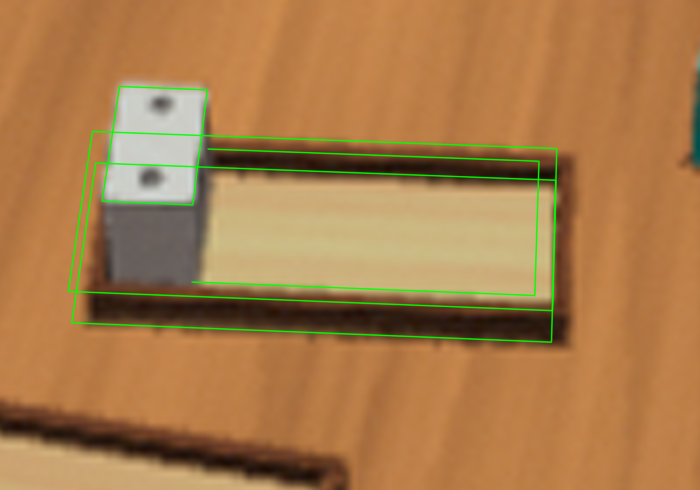

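View pics/ov2_top.png

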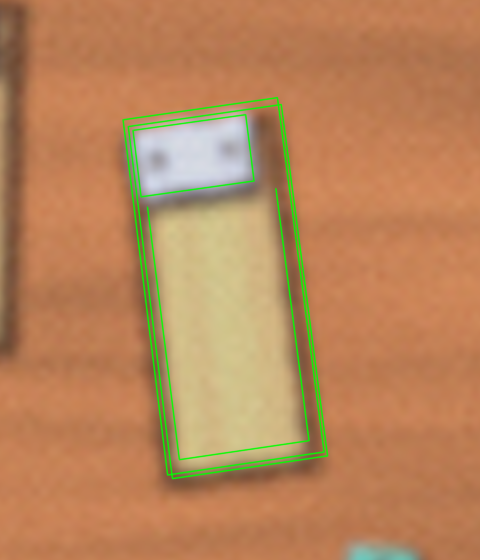

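```bash
cat > mv.py <<'E'
import sys
from h import *
from scipy.spatial.transform import Rotation as Ro
def go(x,y,z,yaw):
    s=r.get_state();R=Ro.from_euler('xyz',s['eef_rot'],degrees=True).as_matrix();t=R.T@(np.array([x,y,z])-s['tcp_pos'])
    d=(yaw-s['eef_rot'][2]+180)%360-180
    print('t',round(s['time_s'],2),'tcp',s['tcp_pos'].round(4),s['eef_rot'].round(2),'F',s['contact_force'].round(1),'w',s['gripper_width'].round(4));print('trans',t.round(4),'turn',round(-np.radians(d),4))
if __name__=="__main__": go(*map(float,sys.argv[1:5]))
E
python3 mv.py .462 -.0165 .19 -105
python3 - <<'E'
from run2 import *
pt=[.4791,.211,np.radians(8.5)]
L=[]
for n,(x,y,w,h,F) in {"side":(235,270,85,50,5),"top":(195,192,50,65,5)}.items():
    im=cv2.resize(I[n].astype(np.uint8),None,fx=F,fy=F,interpolation=cv2.INTER_CUBIC)
    draw(im,n,pt,o+ob+ri+b,F)
    L.append(cv2.copyMakeBorder(im[y*F:(y+h)*F,x*F:(x+w)*F],0,(65-h)*F,0,0,0))
cv2.imwrite("pics/ov3.png",np.hstack(L))
E
```

```text
block ('side',) [0.479  0.2107] 8.61 0.12 60
block ('top',) [0.4792 0.2117] 7.9 0.12 60
block ('side', 'top') [0.4791 0.2109] 8.59 0.13 120
tray ('side',) [0.4854 0.2107] 8.92 0.13 74
tray ('top',) [0.4855 0.2069] 8.93 0.39 45
tray ('side', 'top') [0.4855 0.2096] 8.81 0.16 119
block ('side',) [0.4789 0.2108] 8.51 0.14 60
block ('top',) [0.4793 0.2113] 8.26 0.13 60
block ('side', 'top') [0.4791 0.2108] 8.63 0.13 120
tray ('side',) [0.4854 0.2107] 8.94 0.13 74
tray ('top',) [0.4856 0.207 ] 8.9 0.38 45
tray ('side', 'top') [0.4855 0.2096] 8.87 0.16 119Traceback (most recent call last):
  File "mv.py", line 8, in <module>
    if __name__=="__main__": go(*map(float,sys.argv[1:5]))
                             ~~^^^^^^^^^^^^^^^^^^^^^^^^^^^
  File "mv.py", line 7, in go
    print('t',round(s['time_s'],2),'tcp',s['tcp_pos'].round(4),s['eef_rot'].round(2),'F',s['contact_force'].round(1),'w',s['gripper_width'].round(4));print('trans',t.round(4),'turn',round(-np.radians(d),4))
                                                                                                                         ^^^^^^^^^^^^^^^^^^^^^^^^
AttributeError: 'float' object has no attribute 'round'
```

View pics/ov3.png

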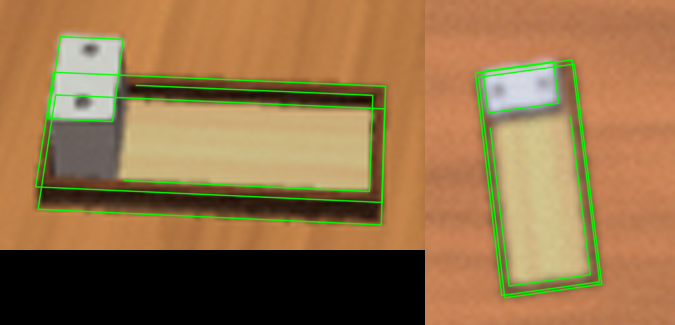

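Candidates in the side view for the short block: the loose grey block at (302,230), and the fixed one in the row at (252,291). For the long block: the loose grey block at (241,235), the fixed one at (213,333), turquoise at (346,280) and (352,320), and purple at (237,154). The 5x crop shows that the grey block at (302,230) has a 50:30 top and the one at (241,235) a 75:30 top. I choose those two. The short row is at (278,298).

```bash
sed -i "s/s\['gripper_width'\].round(4)/round(float(s['gripper_width']),4)/" mv.py; python3 mv.py .462 -.0165 .19 -105
```

```text
t 0.1 tcp [ 0.2165 -0.6388  0.1977] [ 1.7991e+02 -1.0000e-02 -1.6128e+02] F [-0.5  0.3 -0.2] w 0.088
trans [-0.4322  0.5106  0.0084] turn -0.9823
```

>>> {"name": "servo_tool", "arguments": {
  "grip": [-1,-1,-1,-1,-1,-1,-1,-1,-1,-1],
  "translation": [
    [-0.015,0.018,0],
    [-0.035,0.042,0],
    [-0.057,0.068,0],
    [-0.08,0.094,0],
    [-0.103,0.12,0],
    [-0.126,0.147,0],
    [-0.149,0.174,0],
    [-0.172,0.202,0],
    [-0.194,0.229,0],
    [-0.216,0.255,0]
  ],
  "turn": [-0.05,-0.15,-0.25,-0.35,-0.45,-0.56,-0.67,-0.78,-0.88,-0.982]
}}

```text
time_s: 0.93
tcp_pos: [0.3393, -0.3266, 0.1984]
eef_rot: [180.0, 0.0, -104.7]
contact_force: [-0.1, -0.2, 0.2]
gripper_width: 0.0876
```

```bash
python3 mv.py .462 -.0165 .12 -105
```

```text
t 0.93 tcp [ 0.3393 -0.3266  0.1984] [ 1.7999e+02  1.0000e-02 -1.0474e+02] F [-0.1 -0.2  0.2] w 0.0876
trans [-0.3311 -0.0397  0.0785] turn 0.0046
```

>>> {"name": "servo_tool", "arguments": {
  "grip": [-1,-1,-1,-1,-1,-1,-1,-1,-1,-1],
  "translation": [
    [-0.035,-0.004,0],
    [-0.07,-0.008,0],
    [-0.107,-0.012,0.005],
    [-0.144,-0.016,0.012],
    [-0.18,-0.021,0.022],
    [-0.216,-0.026,0.034],
    [-0.25,-0.03,0.047],
    [-0.28,-0.034,0.06],
    [-0.309,-0.037,0.071],
    [-0.331,-0.0397,0.0785]
  ],
  "turn": [0,0,0,0,0,0,0,0,0,0.005]
}}

```text
time_s: 1.77
tcp_pos: [0.4634, -0.017, 0.1189]
eef_rot: [179.9, -0.0, -105.2]
contact_force: [0.6, -0.1, -0.4]
gripper_width: 0.0876
```

```bash
python3 mv.py .462 -.0165 .019 -105
```

```text
t 1.77 tcp [ 0.4634 -0.017   0.1189] [ 1.7994e+02 -2.0000e-02 -1.0524e+02] F [ 0.6 -0.1 -0.4] w 0.0876
trans [-0.0002  0.0013  0.0999] turn -0.0041
```

>>> {"name": "servo_tool", "arguments": {
  "grip": [-1,-1,-1,-1,-1,-1,-1,-1],
  "translation": [
    [0,0,0.02],
    [0,0,0.04],
    [0,0.0005,0.06],
    [0,0.0005,0.078],
    [0,0.0005,0.09],
    [0,0.0005,0.098],
    [0,0.0005,0.0995],
    [0,0.0005,0.0995]
  ],
  "turn": [0,0,0,0,0,0,0,0]
}}

```text
time_s: 2.43
tcp_pos: [0.4628, -0.019, 0.0203]
eef_rot: [180.0, -0.0, -105.3]
contact_force: [1.0, 0.4, 0.3]
gripper_width: 0.0876
```

```bash
python3 mv.py .462 -.0165 .019 -105;python3 - <<'E'
from h import *
p,d=capture("side");cv2.imwrite("pics/a.png",cv2.resize(p[180:280,230:360],None,fx=5,fy=5,interpolation=cv2.INTER_CUBIC))
E
```

```text
t 2.43 tcp [ 0.4628 -0.019   0.0203] [ 1.7995e+02 -4.0000e-02 -1.0530e+02] F [1.  0.4 0.3] w 0.0876
trans [-0.0022  0.0014  0.0013] turn -0.0052
```

View pics/a.png

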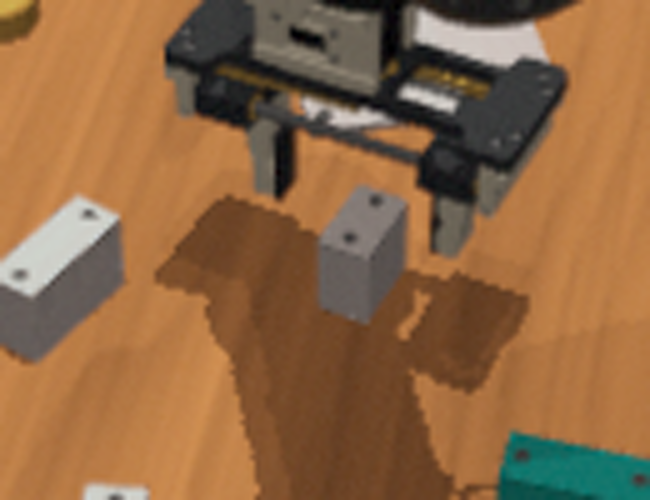

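```bash
python3 - <<'E'
from h import *
for z in(.02,.1):
  for s in(-.05,0,.05):
    a=np.radians(-15.3);print(z,s,pix("side",[[.4628+s*np.cos(a),-.019+s*np.sin(a),z]])*5-[1150,900])
E
sed -n 1,3p /dev/null; python3 - <<'E'
from h import *
p,d=capture("top");cv2.imwrite("pics/a2.png",cv2.resize(p[170:300,220:380],None,fx=4,fy=4,interpolation=cv2.INTER_CUBIC))
p,d=capture("side");C=cloud("side",d)
for u,v in((285,217),(320,226),(288,211),(322,230),(262,197)):print(u,v,C[v,u])
print(r.get_state()['joints'],r.get_state()['time_s'])
E
```

```text
0.02 -0.05 [[443.60759635 285.16192577]]
0.02 0 [[359.00847321 256.00467753]]
0.02 0.05 [[276.58323731 227.5958323 ]]
0.1 -0.05 [[448.56028859 173.19764802]]
0.1 0 [[360.52336108 144.3949094 ]]
0.1 0.05 [[274.83876652 116.3629505 ]]
285 217 [ 0.50921738 -0.02187531  0.0608427 ]
320 226 [0.41080744 0.00732524 0.07296311]
288 211 [ 0.50421258 -0.03733682  0.06962396]
322 230 [ 0.41229298 -0.05072311  0.00432997]
262 197 [ 0.60973704 -0.16187952 -0.00097144]
[ 2.21154727e+01  1.23505419e+01 -3.84199491e+01  9.26261143e-03
 -3.91483884e+01 -3.74152874e+01] 2.5833
```

View pics/a2.png

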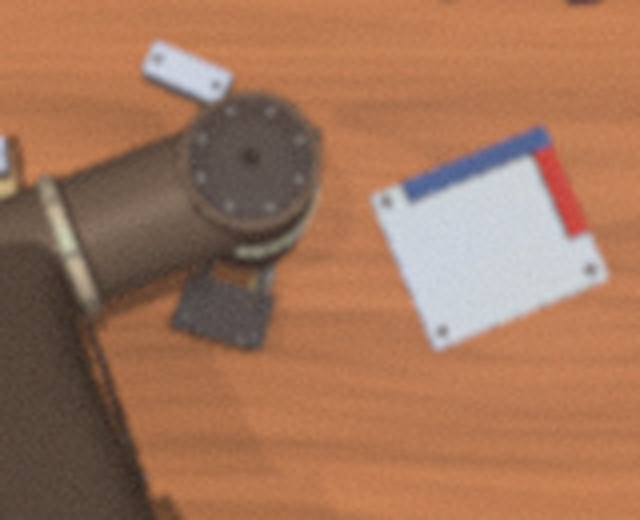

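```bash
python3 - <<'E'
from h import *
p,d=capture("side");C=cloud("side",d)
for u0 in(283,320):
  for v in range(205,236,2):print(u0,v,p[v,u0],C[v,u0].round(3),C[v,u0+1].round(3))
E
```

```text
283 205 [ 86  98 107] [ 0.513 -0.019  0.105] [ 0.511 -0.022  0.103]
283 207 [ 82  92 100] [ 0.514 -0.02   0.097] [ 0.511 -0.022  0.096]
283 209 [ 80  93 101] [ 0.514 -0.021  0.089] [ 0.511 -0.02   0.091]
283 211 [ 86 100 107] [ 0.514 -0.022  0.081] [ 0.513 -0.029  0.075]
283 213 [ 87 101 108] [ 0.514 -0.022  0.074] [ 0.512 -0.023  0.074]
283 215 [ 81  93 102] [ 0.513 -0.017  0.071] [ 0.512 -0.023  0.066]
283 217 [ 82  95 103] [ 0.515 -0.022  0.06 ] [ 0.512 -0.022  0.06 ]
283 219 [ 71 120 174] [ 0.527 -0.075  0.003] [ 0.524 -0.075  0.004]
283 221 [ 68 120 181] [ 0.526 -0.07  -0.   ] [ 0.523 -0.07   0.001]
283 223 [ 42  73 118] [ 0.524 -0.063 -0.001] [ 0.522 -0.063 -0.   ]
283 225 [ 42  75 120] [ 0.522 -0.051  0.003] [ 0.519 -0.053  0.002]
283 227 [ 41  73 119] [ 0.521 -0.046  0.   ] [ 0.518 -0.044  0.002]
283 229 [ 41  74 117] [ 0.519 -0.036  0.002] [ 0.515 -0.034  0.004]
283 231 [ 36  71 114] [ 0.517 -0.027  0.004] [ 0.516 -0.034 -0.004]
283 233 [ 39  70 111] [ 0.516 -0.023 -0.   ] [ 0.513 -0.022  0.001]
283 235 [ 37  67 106] [ 0.514 -0.013  0.001] [ 0.51  -0.01   0.005]
320 205 [25 
[... 270 characters left out ...]
0.034 0.142]
320 215 [22 21 23] [0.408 0.039 0.14 ] [0.406 0.037 0.138]
320 217 [22 22 18] [0.408 0.04  0.133] [0.406 0.036 0.13 ]
320 219 [43 50 54] [0.408 0.037 0.124] [0.405 0.036 0.124]
320 221 [ 90 102 110] [0.411 0.007 0.09 ] [0.409 0.008 0.091]
320 223 [ 85  97 106] [0.411 0.006 0.083] [0.409 0.008 0.084]
320 225 [ 88 101 109] [0.411 0.003 0.073] [0.408 0.01  0.079]
320 227 [ 86  99 106] [0.411 0.006 0.068] [0.408 0.006 0.068]
320 229 [ 85  99 107] [0.411 0.004 0.059] [0.408 0.006 0.062]
320 231 [ 75 108 150] [0.41  0.009 0.057] [ 0.415 -0.049  0.002]
320 233 [ 71 123 185] [ 0.416 -0.039  0.003] [ 0.413 -0.04   0.002]
320 235 [ 36  68 113] [ 0.414 -0.03   0.005] [ 0.412 -0.03   0.005]
```

```bash
python3 - <<'E'
from h import *
t=cv2.imread("pics/top0.png");cv2.imwrite("pics/a3.png",cv2.resize(t[260:340,430:560],None,fx=5,fy=5,interpolation=cv2.INTER_CUBIC))
C=cloud("top",np.load("top0.npy"))
for u,v in((468,300),(468,310),(475,318),(490,295),(495,305)):print(u,v,C[v,u].round(3))
print(pix("top",[[.2165,-.6388,.26]]))
s=r.get_state();print(s)
E
```

```text
468 300 [ 0.226 -0.562  0.342]
468 310 [ 0.198 -0.563  0.333]
475 318 [ 0.175 -0.583  0.33 ]
490 295 [ 0.241 -0.627  0.34 ]
495 305 [ 0.213 -0.594  0.454]
[[483.84882874 303.51278774]]
{'time_s': 2.6333, 'joints': array([ 2.21168544e+01,  1.23403539e+01, -3.84256380e+01,  7.59695849e-03,
       -3.91400568e+01, -3.74179653e+01]), 'qd': array([ 0.05374073, -0.09915224, -0.20118187, -0.17483002,  0.14173043,
       -0.02320177]), 'joint_torque': array([ 7.00591117e-04, -3.69388211e+01,  1.96268374e+01,  4.69637454e+00,
       -2.47119495e-02,  2.25553856e-05]), 'tcp_pos': array([ 0.4636184 , -0.01865587,  0.02138556]), 'eef_rot': array([-1.79922462e+02,  5.32707885e-02, -1.05295187e+02]), 'contact_force': array([ 0.83390973, -0.27264956,  0.53240214]), 'moment': array([ 0.06319353,  0.12857767, -0.03554457]), 'gripper_width': 0.08755501272298523}
```

View pics/a3.png

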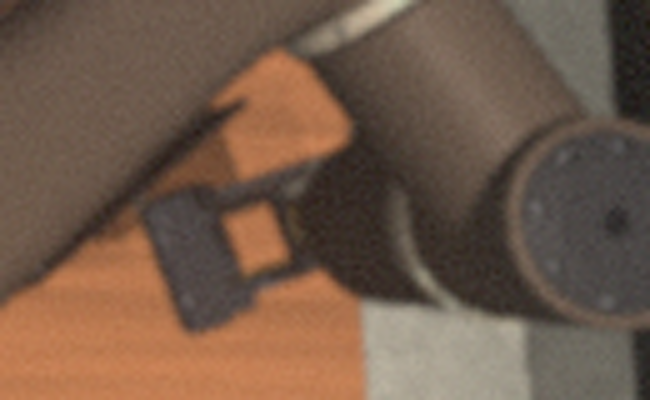

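```bash
python3 - <<'E'
from h import *
p,d=capture("side");C=cloud("side",d);cv2.imwrite("pics/a4.png",cv2.resize(p[170:250,245:355],None,fx=7,fy=7,interpolation=cv2.INTER_CUBIC))
for u,v in((335,195),(338,192),(332,198),(268,187),(272,184),(325,204),(268,193),(335,200),(318,216),(320,213)):print(u,v,p[v,u],C[v,u].round(3))
E
```

```text
335 195 [60 59 59] [ 0.381 -0.023  0.157]
338 192 [67 68 68] [ 0.374 -0.029  0.162]
332 198 [60 60 60] [ 0.386 -0.007  0.159]
268 187 [55 52 53] [ 0.552 -0.019  0.159]
272 184 [63 62 60] [ 0.544 -0.031  0.16 ]
325 204 [60 60 59] [0.4   0.019 0.159]
268 193 [28 28 29] [ 0.548 -0.003  0.153]
335 200 [61 62 61] [ 0.378 -0.     0.16 ]
318 216 [19 14 16] [0.413 0.034 0.131]
320 213 [47 46 47] [0.409 0.034 0.141]
```

View pics/a4.png

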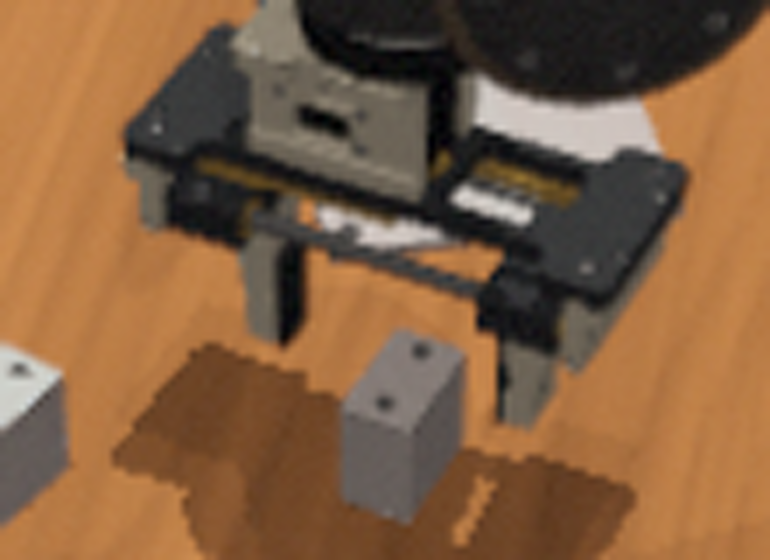

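>>> {"name": "servo_tool", "arguments": {
  "grip": [1,1,1,1,1,1,1,1],
  "translation": [
    [0,0,0],
    [0,0,0],
    [0,0,0],
    [0,0,0],
    [0,0,0],
    [0,0,0],
    [0,0,0],
    [0,0,0]
  ],
  "turn": [0,0,0,0,0,0,0,0],
  "newtons": 20
}}

```text
time_s: 3.35
tcp_pos: [0.4629, -0.0189, 0.0205]
eef_rot: [180.0, -0.0, -105.3]
contact_force: [0.2, 0.1, -0.2]
gripper_width: 0.0398
```

```bash
python3 - <<'E'
from h import *
p,d=capture("side");C=cloud("side",d);cv2.imwrite("pics/a5.png",cv2.resize(p[170:250,245:355],None,fx=7,fy=7,interpolation=cv2.INTER_CUBIC))
s=r.get_state();print(s['tcp_pos'],s['gripper_width'],s['contact_force'])
E
```

```text
[ 0.46294442 -0.01887574  0.0205297 ] 0.03580196381485616 [-1.17739399  0.1142152   0.09849667]
```

View pics/a5.png

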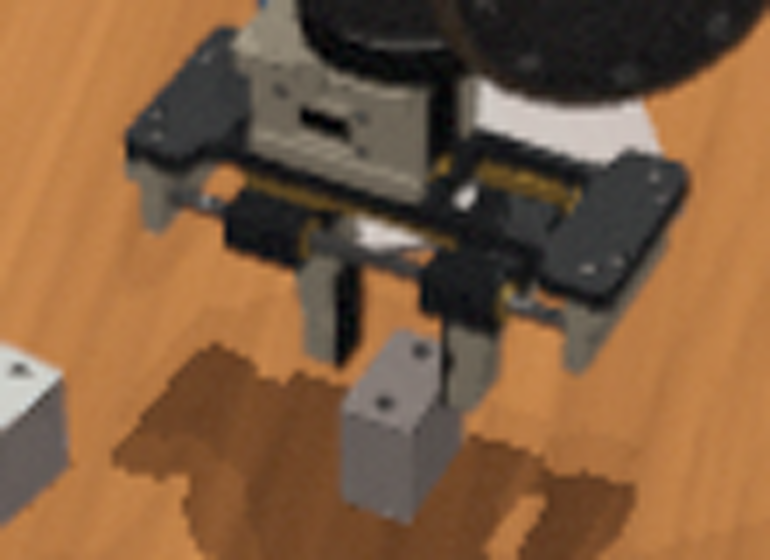

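>>> {"name": "servo_tool", "arguments": {
  "grip": [1,1,1,1],
  "translation": [
    [0,0,0],
    [0,0,0],
    [0,0,0],
    [0,0,0]
  ],
  "turn": [0,0,0,0]
}}

```text
time_s: 3.73
tcp_pos: [0.4627, -0.0189, 0.0205]
eef_rot: [180.0, -0.0, -105.3]
contact_force: [-2.0, 0.9, 1.8]
gripper_width: 0.0292
```

```bash
python3 - <<'E'
from h import *
p,d=capture("side");C=cloud("side",d);cv2.imwrite("pics/a6.png",cv2.resize(p[170:250,245:355],None,fx=7,fy=7,interpolation=cv2.INTER_CUBIC))
s=r.get_state();print(s['tcp_pos'],s['gripper_width'],s['contact_force'])
E
```

```text
[ 0.46276133 -0.01889647  0.02053617] 0.02913026673835117 [-0.98363258  0.06206929  1.8164518 ]
```

View pics/a6.png

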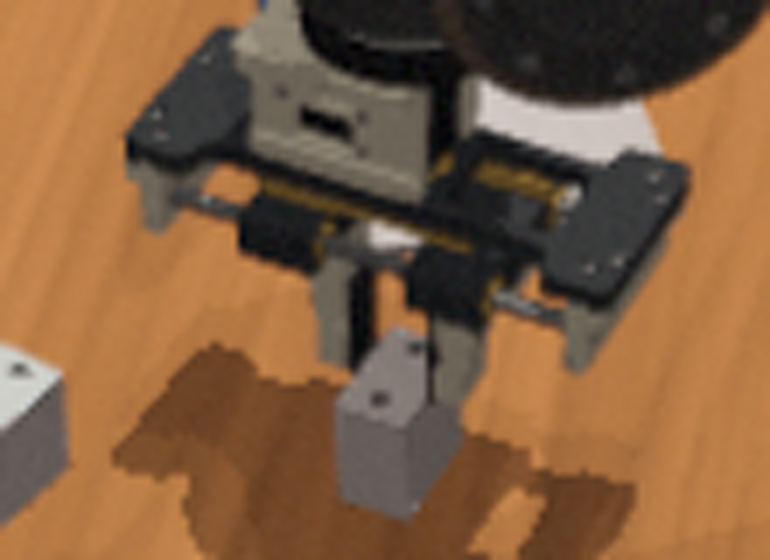

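```bash
python3 - <<'E'
from h import *
p,d=capture("side");C=cloud("side",d)
L=(245+340/7,170+365/7);Rr=(245+460/7,170+402/7)
for z in(.02,.03,.04,.05,.057): print(z,onplane("side",[L,Rr],z)[:,:2].round(4).tolist())
for u,v in((292,218),(292,220),(292,221),(310,222),(310,225),(310,226),(309,228),(300,224),(303,222),(300,235)):print(u,v,p[v,u],C[v,u].round(3))
p,d=capture("top");cv2.imwrite("pics/a7.png",cv2.resize(p[170:300,220:380],None,fx=4,fy=4,interpolation=cv2.INTER_CUBIC))
E
```

```text
0.02 [[0.4916, -0.0499], [0.4418, -0.0383]]
0.03 [[0.4895, -0.0393], [0.4402, -0.0278]]
0.04 [[0.4873, -0.0287], [0.4386, -0.0173]]
0.05 [[0.4852, -0.0181], [0.437, -0.0068]]
0.057 [[0.4837, -0.0106], [0.4358, 0.0005]]
292 218 [ 88  99 107] [ 0.488 -0.013  0.069]
292 220 [ 88 101 108] [ 0.488 -0.011  0.064]
292 221 [ 85 103 122] [ 0.488 -0.013  0.058]
310 222 [ 88 101 108] [ 0.438 -0.     0.075]
310 225 [ 85  99 105] [0.438 0.002 0.066]
310 226 [ 84  98 106] [0.438 0.    0.061]
309 228 [75 81 87] [ 0.444 -0.024  0.03 ]
300 224 [120 125 135] [ 0.467 -0.012  0.052]
303 222 [118 123 132] [ 0.46  -0.019  0.054]
300 235 [ 93  95 105] [0.462 0.011 0.034]
```

View pics/a7.png

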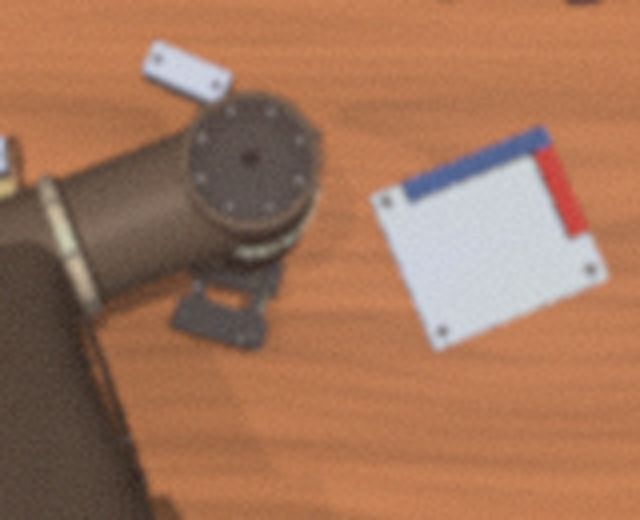

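>>> {"name": "servo_tool", "arguments": {
  "grip": [1,1,1,1,1,1],
  "translation": [
    [0,0,0],
    [0,0,-0.01],
    [0,0,-0.025],
    [0,0,-0.04],
    [0,0,-0.055],
    [0,0,-0.06]
  ],
  "turn": [0,0,0,0,0,0],
  "newtons": 30
}}

```text
time_s: 4.38
tcp_pos: [0.4642, -0.0185, 0.0823]
eef_rot: [-179.8, 0.1, -105.3]
contact_force: [0.1, -0.2, -2.8]
gripper_width: 0.0285
```

```bash
python3 - <<'E'
from h import *
p,d=capture("side");C=cloud("side",d);cv2.imwrite("pics/a8.png",cv2.resize(p[140:250,235:355],None,fx=6,fy=5.4,interpolation=cv2.INTER_CUBIC))
s=r.get_state();print(s['tcp_pos'],s['gripper_width'],s['contact_force'])
E
```

```text
[ 0.46430905 -0.01849212  0.08232254] 0.028289461604472453 [ 0.83053844 -0.16215634 -0.69285198]
```

View pics/a8.png

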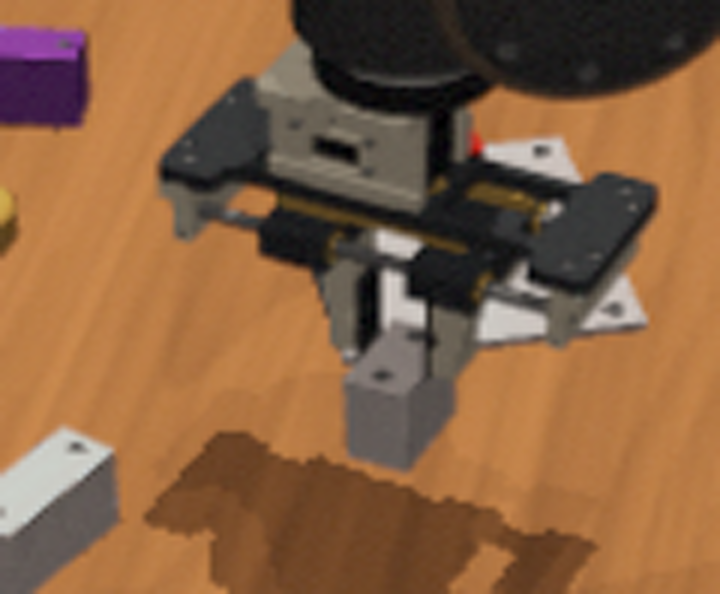

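```bash
cat > look.py <<'E'
from fit import *
import sys
def snap(t):
    o={}
    for n in("side","top"):
        p,d=capture(n);cv2.imwrite(f"pics/{n}{t}.png",p);np.save(f"{n}{t}.npy",d);o[n]=p.astype(float)
    return o
E
python3 - <<'E'
from look import *
p,d=capture("side");I={"side":p.astype(float)};C=cloud("side",d)
w,l=.03,.05
out=[]
def vis(z,zb):
    t=box(w,l,z); b=box(w,l,zb)
    return [t[0],t[1],t[2],t[3]]
for z in(.106,.112,.118):
    f=fit(I,{"side":[((.015,.025,z),(-.015,.025,z)),((-.015,.025,z),(-.015,.025,z-.05)),((.015,.025,z),(.015,.025,z-.05)),((.015,.025,z-.05),(-.015,.025,z-.05)),((-.015,.025,z-.05),(-.015,-.025,z-.05))]},[.4645,-.0165,np.radians(-15)]);print(z,f[0],np.degrees(f[0][2]),f[1:])
for u,v in((300,216),(301,212),(298,210),(300,220)):print(u,v,C[v,u])
im=cv2.resize(p,None,fx=6,fy=6,interpolation=cv2.INTER_CUBIC)
q=[.4643,-.0165,np.radians(-15.3)];draw(im,"side",q,box(.03,.05,.112)+box(.03,.05,.062),6);cv2.imwrite("pics/a9.png",im[180*6:240*6,270*6:330*6])
E
```

```text
0.106 [ 0.46593813 -0.02431397 -0.23419988] -13.418664664589537 (np.float64(0.12664252785001415), 75)
0.112 [ 0.46474694 -0.01785712 -0.23378595] -13.394948115270223 (np.float64(0.1280282741687706), 75)
0.118 [ 0.46361209 -0.01171843 -0.23253526] -13.323289146106301 (np.float64(0.12444229052879058), 75)
300 216 [0.46254042 0.01157088 0.10221756]
301 212 [0.46037235 0.00993973 0.11478889]
298 210 [0.46880689 0.0063515  0.11698695]
300 220 [0.46272944 0.00996811 0.08693938]
```

View pics/a9.png

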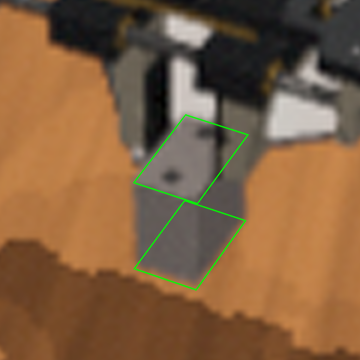

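```bash
python3 mv.py .4615 .207 .12 -81.5
```

```text
t 4.48 tcp [ 0.4637 -0.0186  0.0812] [-1.7989e+02  8.0000e-02 -1.0530e+02] F [ 0.1  0.4 -2.4] w 0.0285
trans [-0.2171  0.0616 -0.0386] turn -0.4154
```

>>> {"name": "servo_tool", "arguments": {
  "grip": [1,1,1,1,1,1,1,1,1,1],
  "translation": [
    [-0.005,0.001,-0.012],
    [-0.02,0.006,-0.026],
    [-0.045,0.013,-0.036],
    [-0.075,0.022,-0.0385],
    [-0.108,0.03,-0.0385],
    [-0.14,0.04,-0.0385],
    [-0.17,0.048,-0.0385],
    [-0.195,0.055,-0.0385],
    [-0.21,0.06,-0.0385],
    [-0.217,0.0616,-0.0385]
  ],
  "turn": [-0.02,-0.07,-0.12,-0.17,-0.22,-0.27,-0.32,-0.37,-0.4,-0.415]
}}

```text
time_s: 5.32
tcp_pos: [0.4603, 0.2086, 0.1176]
eef_rot: [179.9, -0.0, -81.3]
contact_force: [-0.7, 0.3, -2.6]
gripper_width: 0.0281
```

```bash
python3 mv.py .4615 .207 .05 -81.5
```

```text
t 5.32 tcp [0.4603 0.2086 0.1176] [ 1.7992e+02 -4.0000e-02 -8.1320e+01] F [-0.7  0.3 -2.6] w 0.0281
trans [ 0.0017 -0.0011  0.0676] turn 0.0031
```

>>> {"name": "servo_tool", "arguments": {
  "grip": [1,1,1,1,1,1,1],
  "translation": [
    [0,0,0.01],
    [0,0,0.025],
    [0,0,0.042],
    [0,0,0.056],
    [0,0,0.064],
    [0,0,0.067],
    [0,0,0.067]
  ],
  "turn": [0,0,0,0,0,0,0]
}}

```text
time_s: 5.9
tcp_pos: [0.4603, 0.2055, 0.051]
eef_rot: [179.9, -0.1, -81.6]
contact_force: [1.0, -0.4, -1.6]
gripper_width: 0.0284
```

```bash
python3 mv.py .4615 .207 .027 -81.5; python3 - <<'E'
from look import *
p,d=capture("side")
im=cv2.resize(p,None,fx=7,fy=7,interpolation=cv2.INTER_CUBIC);cv2.imwrite("pics/b1.png",im[230*7:315*7,225*7:335*7])
E
```

```text
t 5.9 tcp [0.4603 0.2055 0.051 ] [ 1.799e+02 -8.000e-02 -8.159e+01] F [ 1.  -0.4 -1.6] w 0.0284
trans [-0.0013 -0.0014  0.024 ] turn -0.0016
```

View pics/b1.png

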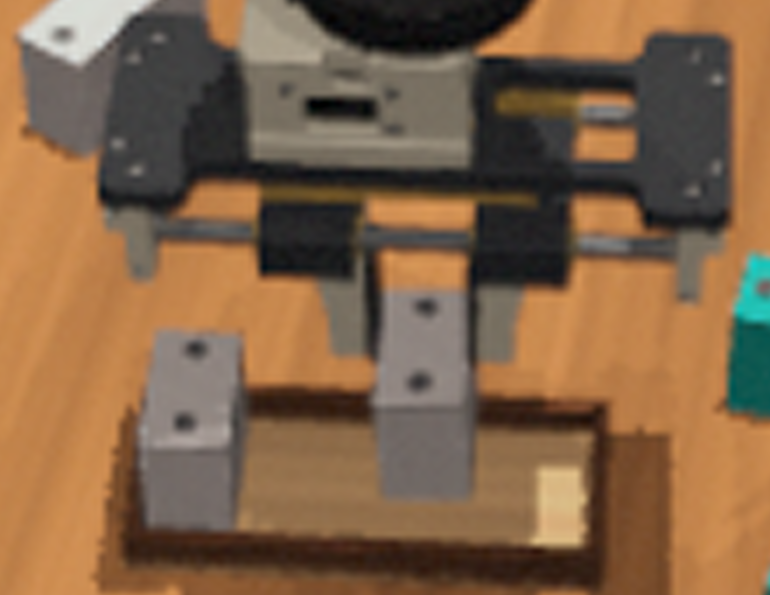

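```bash
python3 - <<'E'
from look import *
p,d=capture("side");I={"side":p.astype(float)}
for z in(.079,.082):
    t=box(.03,.05,z)
    E=[t[2],((-.015,.025,z),(-.015,.025,z-.05)),((.015,.025,z),(.015,.025,z-.05)),((.015,.025,z-.05),(-.015,.025,z-.05))]
    f=fit(I,{"side":E},[.461,.208,np.radians(8.5)],R=4);q=f[0]
    c,s=np.cos(np.radians(8.5)),np.sin(np.radians(8.5));dx,dy=q[0]-.4791,q[1]-.211
    print(z,q,np.degrees(q[2]),f[1:],'tray',c*dx+s*dy,-s*dx+c*dy)
E
```

```text
0.079 [0.45993658 0.20535332 0.18348468] 10.512897633672814 (np.float64(0.35548226682281914), 60) tray -0.019787555640419306 -0.0027521233553727234
0.082 [0.45930973 0.20765247 0.17747577] 10.168612736891895 (np.float64(0.36519448027609386), 60) tray -0.0200676833027429 -0.0003855705014358967
```

>>> {"name": "servo_tool", "arguments": {
  "grip": [1,1,1,1,1,1,1],
  "translation": [
    [-0.001,-0.001,0.003],
    [-0.0013,-0.001,0.009],
    [-0.0013,-0.001,0.015],
    [-0.0013,-0.001,0.02],
    [-0.0013,-0.001,0.0235],
    [-0.0013,-0.001,0.0245],
    [-0.0013,-0.001,0.0245]
  ],
  "turn": [0,0,0,0,0,0,0]
}}

```text
time_s: 6.58
tcp_pos: [0.4614, 0.2079, 0.0271]
eef_rot: [180.0, -0.0, -81.5]
contact_force: [-0.3, 0.7, -1.7]
gripper_width: 0.0286
```

```bash
python3 mv.py .4615 .207 .0255 -81.5; python3 - <<'E'
from look import *
p,d=capture("side")
im=cv2.resize(p,None,fx=7,fy=7,interpolation=cv2.INTER_CUBIC);cv2.imwrite("pics/b2.png",im[230*7:315*7,225*7:335*7])
E
```

```text
t 6.58 tcp [0.4614 0.2079 0.0271] [ 1.7996e+02 -3.0000e-02 -8.1520e+01] F [-0.3  0.7 -1.7] w 0.0286
trans [ 0.0009 -0.      0.0016] turn -0.0003
```

View pics/b2.png

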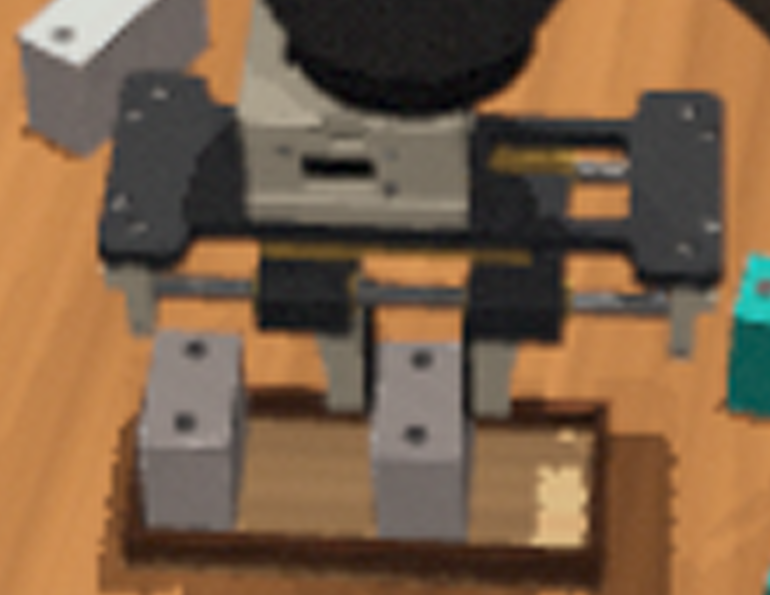

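>>> {"name": "servo_tool", "arguments": {
  "grip": [1,1,1,1,-0.2,-0.2,-0.2,-0.2,-0.2,-0.2],
  "translation": [
    [0,0,0.001],
    [0.0005,0,0.0015],
    [0.0005,0,0.0018],
    [0.0005,0,0.0018],
    [0.0005,0,0.0018],
    [0.0005,0,0.0018],
    [0.0005,0,0.0018],
    [0.0005,0,0.0018],
    [0.0005,0,0.0018],
    [0.0005,0,0.0018]
  ],
  "turn": [0,0,0,0,0,0,0,0,0,0]
}}

```text
time_s: 7.47
tcp_pos: [0.4618, 0.2077, 0.0259]
eef_rot: [-180.0, 0.0, -81.5]
contact_force: [-0.8, -0.0, 0.0]
gripper_width: 0.0523
```

>>> {"name": "servo_tool", "arguments": {
  "grip": [-0.2,-0.2,-0.2,-0.2,-0.2,-0.2,-0.2,-0.2],
  "translation": [
    [0,0,-0.005],
    [0,0,-0.015],
    [0,0,-0.03],
    [0,0,-0.05],
    [0,0,-0.07],
    [0,0,-0.09],
    [0,0,-0.105],
    [0,0,-0.11]
  ],
  "turn": [0,0,0,0,0,0,0,0]
}}

```text
time_s: 8.13
tcp_pos: [0.463, 0.2086, 0.1394]
eef_rot: [-179.8, 0.1, -81.5]
contact_force: [0.4, 0.3, 1.3]
gripper_width: 0.0524
```

```bash
python3 mv.py .617 .035 .13 -113.4; python3 - <<'E'
from look import *
p,d=capture("side");I={"side":p.astype(float)}
z=.055
t=box(.03,.05,z)
f=fit(I,{"side":t},[.461,.208,np.radians(8.5)],R=4);q=f[0]
c,s=np.cos(np.radians(8.5)),np.sin(np.radians(8.5));dx,dy=q[0]-.4791,q[1]-.211
print(z,q,np.degrees(q[2]),f[1:],'tray',c*dx+s*dy,-s*dx+c*dy)
im=cv2.resize(p,None,fx=7,fy=7,interpolation=cv2.INTER_CUBIC);draw(im,"side",q,t,7);cv2.imwrite("pics/b3.png",im[200*7:315*7,225*7:335*7][::1])
f=fit(I,{"side":box(.03,.075,.05)},[.6175,.0349,np.radians(-23.4)],R=4);print(f,np.degrees(f[0][2]))
E
```

```text
t 8.13 tcp [0.463  0.2086 0.1394] [-1.7975e+02  1.4000e-01 -8.1490e+01] F [0.4 0.3 1.3] w 0.0524
trans [ 0.1945 -0.1266  0.0094] turn 0.5569
0.055 [0.45908531 0.2095614  0.13965042] 8.001379569665106 (np.float64(0.12997224272054894), 60) tray -0.020007484633314462 0.0015355662706267074
(array([ 0.61756144,  0.03501687, -0.45437112]), np.float64(0.4878402612566236), 60) -26.03354728659627
```

View pics/b3.png

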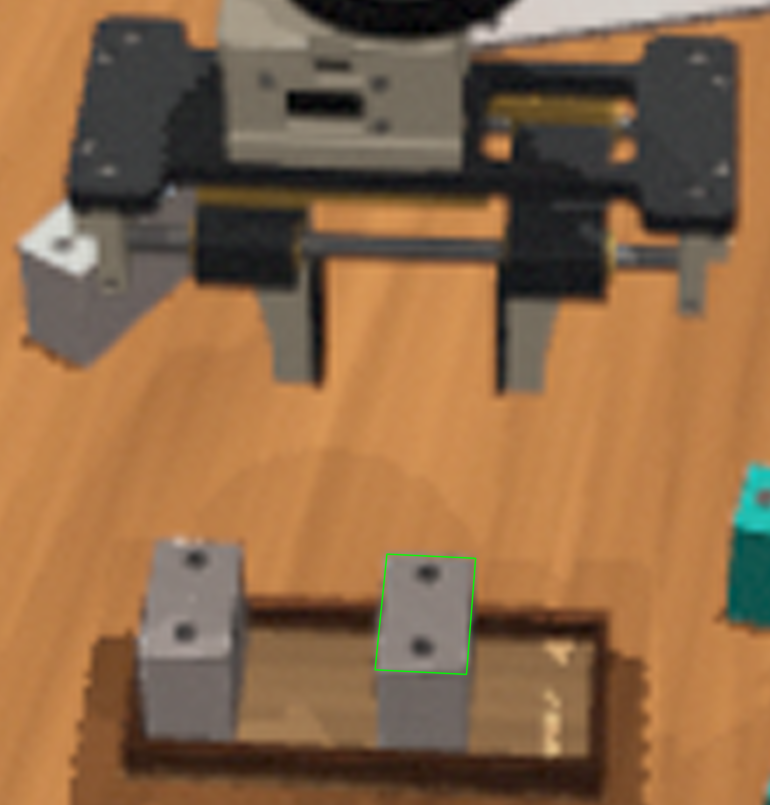

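>>> {"name": "servo_tool", "arguments": {
  "grip": [-1,-1,-1,-1,-1,-1,-1,-1,-1,-1],
  "translation": [
    [0.01,-0.006,0.002],
    [0.03,-0.02,0.004],
    [0.057,-0.037,0.006],
    [0.085,-0.055,0.009],
    [0.112,-0.073,0.009],
    [0.138,-0.09,0.009],
    [0.162,-0.105,0.009],
    [0.18,-0.117,0.009],
    [0.191,-0.124,0.009],
    [0.1945,-0.1266,0.009]
  ],
  "turn": [0.03,0.09,0.16,0.23,0.3,0.37,0.44,0.5,0.54,0.557]
}}

```text
time_s: 9.02
tcp_pos: [0.6159, 0.0317, 0.125]
eef_rot: [179.9, -0.1, -113.7]
contact_force: [1.0, 1.1, -0.5]
gripper_width: 0.0874
```

```bash
python3 mv.py .6175 .035 .06 -113.4
```

```text
t 9.02 tcp [0.6159 0.0317 0.125 ] [ 1.7990e+02 -1.0000e-01 -1.1373e+02] F [ 1.   1.1 -0.5] w 0.0874
trans [-0.0038 -0.0002  0.065 ] turn -0.0057
```

>>> {"name": "servo_tool", "arguments": {
  "grip": [-1,-1,-1,-1,-1,-1,-1,-1],
  "translation": [
    [-0.001,0,0.01],
    [-0.001,0,0.025],
    [-0.001,0,0.04],
    [-0.001,0,0.053],
    [-0.001,0,0.061],
    [-0.001,0,0.064],
    [-0.001,0,0.064],
    [-0.001,0,0.064]
  ],
  "turn": [0,0,0,0,0,0,0,0]
}}

```text
time_s: 9.68
tcp_pos: [0.6161, 0.0353, 0.0631]
eef_rot: [-180.0, 0.0, -113.4]
contact_force: [0.5, -0.3, -0.1]
gripper_width: 0.0879
```

```bash
python3 mv.py .6175 .035 .0205 -113.4;  python3 - <<'E'
from look import *
p,d=capture("side");I={"side":p.astype(float)}
im=cv2.resize(p,None,fx=6,fy=6,interpolation=cv2.INTER_CUBIC);q=[.6175,.035,np.radians(-23.4)];draw(im,"side",q,box(.03,.075,.05),6);cv2.imwrite("pics/b4.png",im[170*6:265*6,190*6:310*6])
E
```

```text
t 9.68 tcp [0.6161 0.0353 0.0631] [-1.7998e+02  1.0000e-02 -1.1338e+02] F [ 0.5 -0.3 -0.1] w 0.0879
trans [-0.0003 -0.0014  0.0426] turn 0.0003
```

View pics/b4.png

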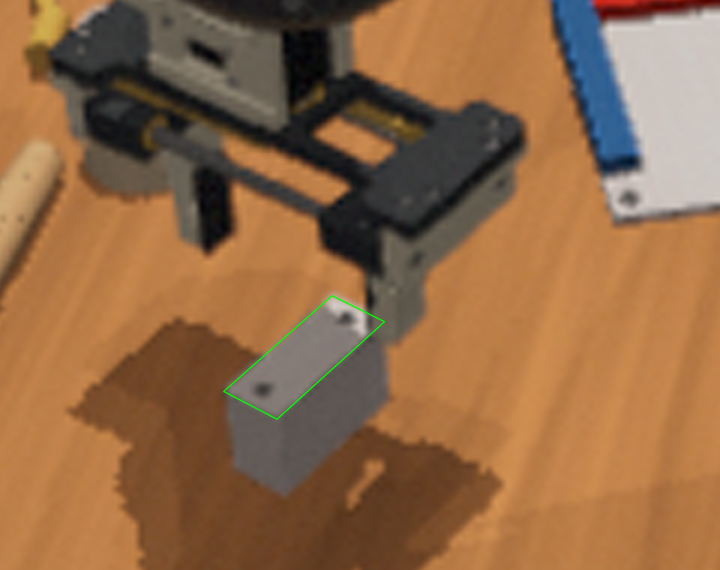

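>>> {"name": "servo_tool", "arguments": {
  "grip": [-1,-1,-1,-1,-1,-1,-1],
  "translation": [
    [0,-0.001,0.008],
    [0,-0.001,0.019],
    [0,-0.001,0.03],
    [0,-0.001,0.038],
    [0,-0.001,0.042],
    [0,-0.001,0.0425],
    [0,-0.001,0.0425]
  ],
  "turn": [0,0,0,0,0,0,0]
}}

```text
time_s: 10.32
tcp_pos: [0.6167, 0.0343, 0.0197]
eef_rot: [180.0, -0.0, -113.4]
contact_force: [0.1, 0.1, -0.2]
gripper_width: 0.0875
```

```bash
python3 mv.py .6175 .035 .0205 -113.4;python3 - <<'E'
from h import *
print(onplane("side",[(211,177),(229,180)],.08),onplane("side",[(229,180)],.024))
E
```

```text
t 10.32 tcp [0.6167 0.0343 0.0197] [ 1.7996e+02 -4.0000e-02 -1.1343e+02] F [ 0.1  0.1 -0.2] w 0.0875
trans [-0.001  -0.0005 -0.0008] turn -0.0006
[[ 0.74840133 -0.12693185  0.08      ]
 [ 0.6934976  -0.12346252  0.08      ]] [[ 0.71878181 -0.19146453  0.024     ]]
```

>>> {"name": "servo_tool", "arguments": {
  "grip": [1,1,1,1,1,1,1,1,1,1],
  "translation": [
    [0,0,0],
    [0,0,0],
    [0,0,0],
    [0,0,0],
    [0,0,0],
    [0,0,0],
    [0,0,0],
    [0,0,0],
    [0,0,0],
    [0,0,0]
  ],
  "turn": [0,0,0,0,0,0,0,0,0,0],
  "newtons": 30
}}

```text
time_s: 11.15
tcp_pos: [0.6168, 0.0345, 0.0202]
eef_rot: [180.0, -0.0, -113.4]
contact_force: [-0.3, -0.0, 0.6]
gripper_width: 0.0287
```

>>> {"name": "servo_tool", "arguments": {
  "grip": [1,1,1,1,1,1,1,1,1,1],
  "translation": [
    [0,0,0],
    [0,0,0],
    [0,0,0],
    [0,0,-0.01],
    [0,0,-0.025],
    [0,0,-0.045],
    [0,0,-0.065],
    [0,0,-0.082],
    [0,0,-0.09],
    [0,0,-0.09]
  ],
  "turn": [0,0,0,0,0,0,0,0,0,0]
}}

```text
time_s: 11.98
tcp_pos: [0.618, 0.0347, 0.1126]
eef_rot: [-179.8, 0.1, -113.4]
contact_force: [0.3, -0.1, -3.3]
gripper_width: 0.0284
```

```bash
python3 - <<'E'
from h import *
s=r.get_state();print(s['tcp_pos'],s['gripper_width'],s['contact_force'])
p,d=capture("side")
im=cv2.resize(p,None,fx=6,fy=6,interpolation=cv2.INTER_CUBIC);cv2.imwrite("pics/b5.png",im[150*6:250*6,190*6:310*6])
E
```

```text
[0.61804912 0.0347232  0.11261481] 0.028445256971423916 [ 0.25607458 -0.06468097 -3.33567067]
```

View pics/b5.png

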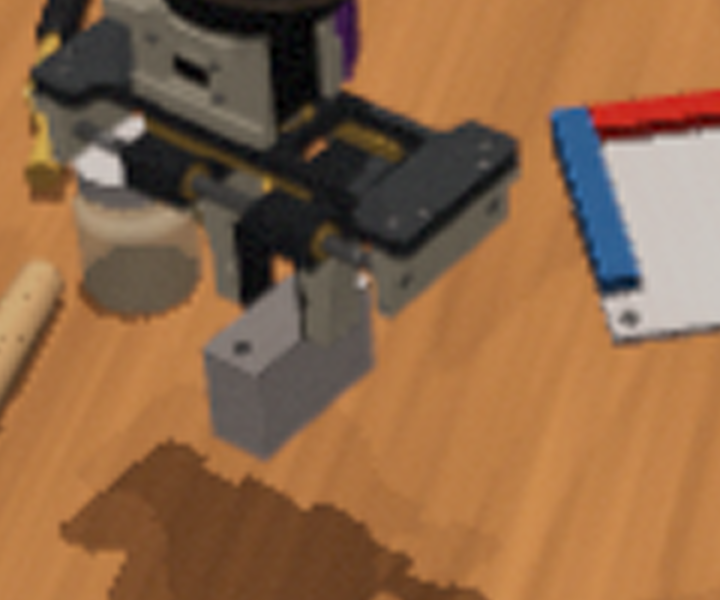

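```bash
python3 mv.py .5105 -.240 .10 -66.4
```

```text
t 12.03 tcp [0.6171 0.0346 0.1109] [-1.7995e+02  7.0000e-02 -1.1344e+02] F [-1.1 -0.2 -3.8] w 0.0279
trans [ 0.2944 -0.0114  0.0105] turn -0.8211
```

>>> {"name": "servo_tool", "arguments": {
  "grip": [1,1,1,1,1,1,1,1,1,1],
  "translation": [
    [0.01,0,0],
    [0.03,-0.001,0],
    [0.06,-0.002,0],
    [0.095,-0.004,0],
    [0.13,-0.005,0],
    [0.165,-0.006,0],
    [0.2,-0.008,0],
    [0.234,-0.009,0],
    [0.262,-0.01,0],
    [0.28,-0.011,0]
  ],
  "turn": [-0.03,-0.1,-0.19,-0.28,-0.38,-0.48,-0.58,-0.67,-0.75,-0.8]
}}

```text
time_s: 12.87
tcp_pos: [0.513, -0.2288, 0.1086]
eef_rot: [179.8, 0.1, -67.4]
contact_force: [0.1, 0.4, -3.1]
gripper_width: 0.0287
```

```bash
python3 mv.py .5105 -.240 .06 -66.4
```

```text
t 12.87 tcp [ 0.513  -0.2288  0.1086] [ 1.7985e+02  1.0000e-01 -6.7440e+01] F [ 0.1  0.4 -3.1] w 0.0287
trans [0.0095 0.0065 0.0486] turn -0.0182
```

>>> {"name": "servo_tool", "arguments": {
  "grip": [1,1,1,1,1,1,1,1],
  "translation": [
    [0.004,0.003,0.006],
    [0.008,0.006,0.016],
    [0.0095,0.0065,0.028],
    [0.0095,0.0065,0.039],
    [0.0095,0.0065,0.046],
    [0.0095,0.0065,0.0486],
    [0.0095,0.0065,0.0486],
    [0.0095,0.0065,0.0486]
  ],
  "turn": [-0.01,-0.018,-0.018,-0.018,-0.018,-0.018,-0.018,-0.018]
}}

```text
time_s: 13.53
tcp_pos: [0.5135, -0.2377, 0.0616]
eef_rot: [180.0, -0.0, -66.5]
contact_force: [0.1, 0.0, -3.3]
gripper_width: 0.0283
```

```bash
python3 mv.py .5105 -.240 .03 -66.4; python3 - <<'E'
from look import *
p,d=capture("side");I={"side":p.astype(float)}
im=cv2.resize(p,None,fx=7,fy=7,interpolation=cv2.INTER_CUBIC);q=[.5532,-.2754,np.radians(23.6)];draw(im,"side",q,[((0,0,.006),(0,.12,.006)),((0,0,.006),(-.07,0,.006))],7);cv2.imwrite("pics/c4.png",im[130*7:215*7,245*7:355*7])
E
```

```text
t 13.53 tcp [ 0.5135 -0.2377  0.0616] [179.98  -0.   -66.52] F [ 0.1  0.  -3.3] w 0.0283
trans [0.0009 0.0037 0.0316] turn -0.0022
```

View pics/c4.png

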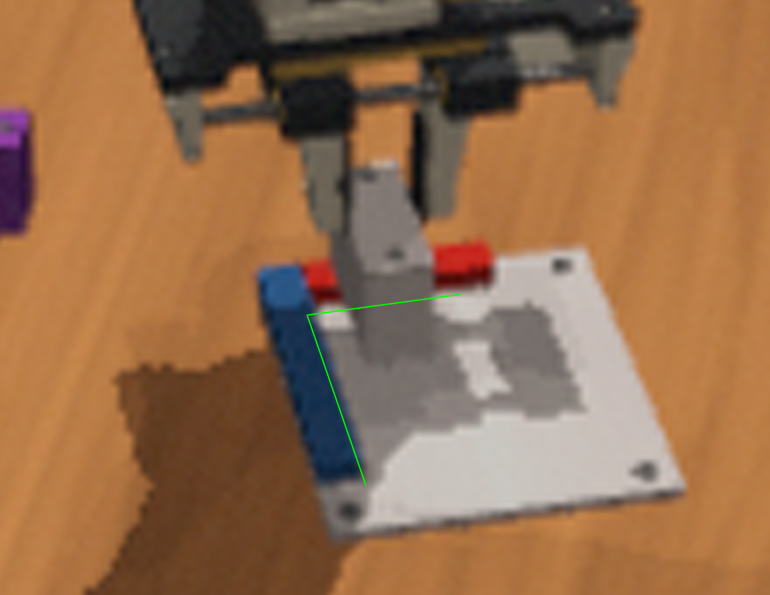

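>>> {"name": "servo_tool", "arguments": {
  "grip": [1,1,1,1,1,1,1,1],
  "translation": [
    [0,0.0015,0.004],
    [0,0.003,0.011],
    [0,0.003,0.02],
    [0,0.003,0.027],
    [0,0.003,0.031],
    [0,0.003,0.0325],
    [0,0.003,0.0325],
    [0,0.003,0.0325]
  ],
  "turn": [-0.002,-0.002,-0.002,-0.002,-0.002,-0.002,-0.002,-0.002]
}}

```text
time_s: 14.25
tcp_pos: [0.5106, -0.2394, 0.0291]
eef_rot: [180.0, -0.0, -66.4]
contact_force: [-0.2, 0.1, -3.5]
gripper_width: 0.0288
```

```bash
python3 mv.py .5105 -.240 .0265 -66.4; python3 - <<'E'
from look import *
p,d=capture("side");I={"side":p.astype(float)}
im=cv2.resize(p,None,fx=7,fy=7,interpolation=cv2.INTER_CUBIC);cv2.imwrite("pics/c5.png",im[130*7:215*7,245*7:355*7])
E
```

```text
t 14.25 tcp [ 0.5106 -0.2394  0.0291] [ 1.7999e+02 -1.0000e-02 -6.6450e+01] F [-0.2  0.1 -3.5] w 0.0288
trans [0.0005 0.0004 0.0026] turn -0.0008
```

View pics/c5.png

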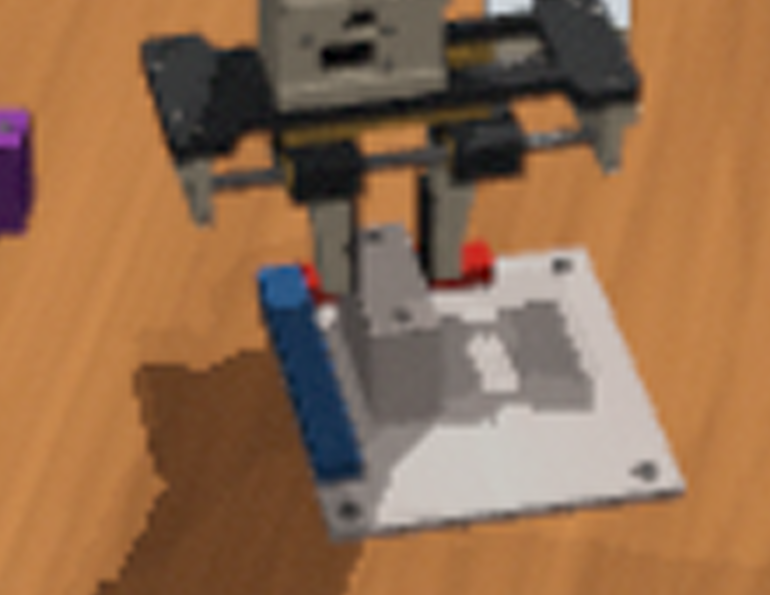

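Still hanging (Fz −3.5) and free of both fences. I lower it gently until the weight starts to come off.

>>> {"name": "servo_tool", "arguments": {
  "grip": [1,1,1,1,1],
  "translation": [
    [0,0,0.001],
    [0,0,0.002],
    [0,0,0.0025],
    [0,0,0.0025],
    [0,0,0.0025]
  ],
  "turn": [0,0,0,0,0]
}}

```text
time_s: 14.72
tcp_pos: [0.5105, -0.2393, 0.0267]
eef_rot: [-180.0, -0.0, -66.5]
contact_force: [-0.3, -0.7, -2.9]
gripper_width: 0.0286
```

>>> {"name": "servo_tool", "arguments": {
  "grip": [1,1,1],
  "translation": [
    [0,0,0.0005],
    [0,0,0.0005],
    [0,0,0.0005]
  ],
  "turn": [0,0,0]
}}

```text
time_s: 14.97
tcp_pos: [0.5106, -0.2394, 0.0263]
eef_rot: [-180.0, -0.0, -66.4]
contact_force: [-0.3, -0.7, -2.0]
gripper_width: 0.0288
```

>>> {"name": "servo_tool", "arguments": {
  "grip": [1,1,1],
  "translation": [
    [0,0,0.0004],
    [0,0,0.0004],
    [0,0,0.0004]
  ],
  "turn": [0,0,0]
}}

```text
time_s: 15.22
tcp_pos: [0.5106, -0.2394, 0.0262]
eef_rot: [-180.0, -0.0, -66.4]
contact_force: [-1.0, 0.2, 3.6]
gripper_width: 0.0284
```

>>> {"name": "servo_tool", "arguments": {
  "grip": [1,1,1],
  "translation": [
    [0,0,0.0003],
    [0,0,0.0003],
    [0,0,0.0003]
  ],
  "turn": [0,0,0]
}}

```text
time_s: 15.47
tcp_pos: [0.5107, -0.2394, 0.0262]
eef_rot: [-180.0, -0.0, -66.4]
contact_force: [-3.5, -0.4, 6.7]
gripper_width: 0.0288
```

>>> {"name": "servo_tool", "arguments": {
  "grip": [1,1,1],
  "translation": [
    [0,0,-0.0004],
    [0,0,-0.0005],
    [0,0,-0.0005]
  ],
  "turn": [0,0,0]
}}

```text
time_s: 15.72
tcp_pos: [0.5106, -0.2394, 0.0262]
eef_rot: [-180.0, -0.0, -66.4]
contact_force: [-1.4, -1.1, 3.7]
gripper_width: 0.0283
```

>>> {"name": "servo_tool", "arguments": {
  "grip": [1,1,1,1,1,1],
  "translation": [
    [0.002,0,0],
    [0.004,0,0],
    [0.006,0,0],
    [0.008,0,0],
    [0.009,0,0],
    [0.009,0,0]
  ],
  "turn": [0,0,0,0,0,0]
}}

```text
time_s: 16.22
tcp_pos: [0.5129, -0.2452, 0.0277]
eef_rot: [180.0, 0.2, -66.5]
contact_force: [-11.5, 20.7, 28.7]
gripper_width: 0.0289
```

```bash
python3 mv.py .5244 -.247 .0262 -66.4
```

```text
t 16.22 tcp [ 0.5129 -0.2452  0.0277] [ 1.7998e+02  1.7000e-01 -6.6450e+01] F [-11.5  20.7  28.7] w 0.0289
trans [ 0.0063 -0.0098  0.0015] turn -0.001
```

>>> {"name": "servo_tool", "arguments": {
  "grip": [1,1,1],
  "translation": [
    [-0.003,0,0],
    [-0.004,0,0],
    [-0.004,0,0]
  ],
  "turn": [0,0,0]
}}

```text
time_s: 16.47
tcp_pos: [0.5126, -0.2435, 0.026]
eef_rot: [-180.0, 0.0, -66.4]
contact_force: [-1.3, 4.5, 6.1]
gripper_width: 0.0287
```

```bash
python3 mv.py .5244 -.247 .0262 -66.4;python3 - <<'E'
from look import *
p,d=capture("side");I={"side":p.astype(float)};np.save("j.npy",d)
im=cv2.resize(p,None,fx=8,fy=8,interpolation=cv2.INTER_CUBIC);cv2.imwrite("pics/c6.png",im[145*8:215*8,270*8:360*8])
draw(im,"side",[.5125,-.2439,np.radians(23.6)],box(.03,.075,.056)+box(.03,.075,.006),8);q=[.5532,-.2754,np.radians(23.6)];draw(im,"side",q,[((0,0,.006),(0,.12,.006)),((0,0,.006),(-.07,0,.006))],8)
cv2.imwrite("pics/c7.png",im[145*8:215*8,270*8:360*8])
p,d=capture("top");cv2.imwrite("pics/c8.png",cv2.resize(p[180:260,300:400],None,fx=7,fy=7,interpolation=cv2.INTER_CUBIC))
E
```

```text
t 16.47 tcp [ 0.5126 -0.2435  0.026 ] [-1.7998e+02  1.0000e-02 -6.6430e+01] F [-1.3  4.5  6.1] w 0.0287
trans [ 0.0079 -0.0094 -0.0002] turn -0.0006
```

View pics/c6.png

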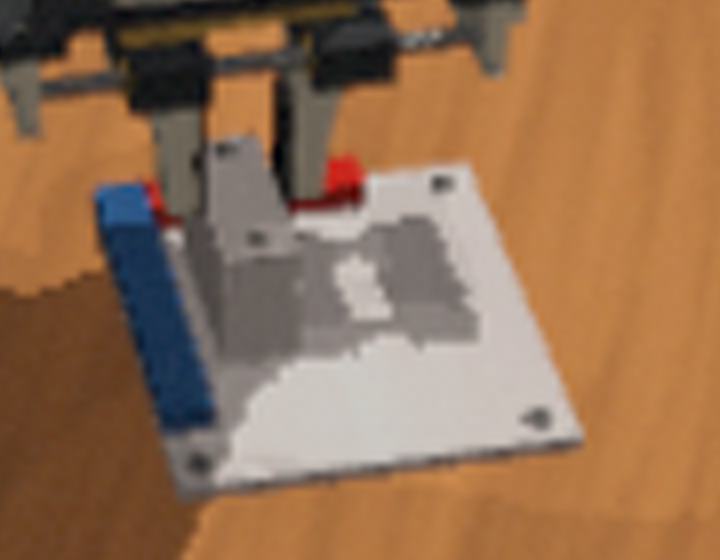

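View pics/c7.png

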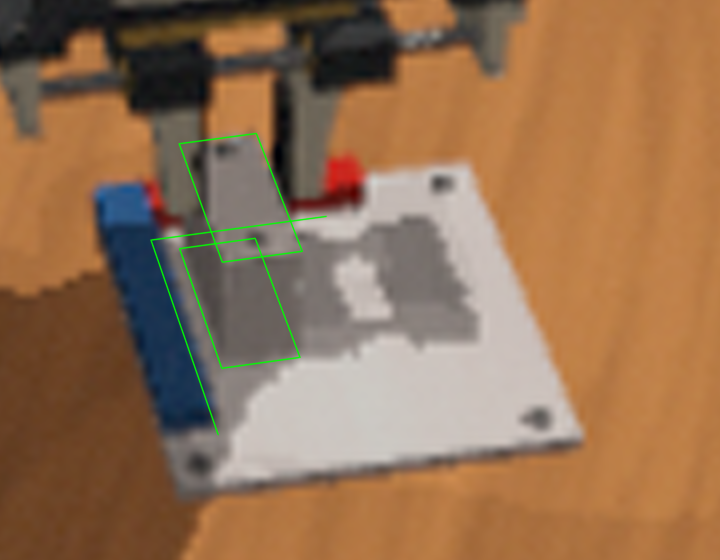

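View pics/c8.png

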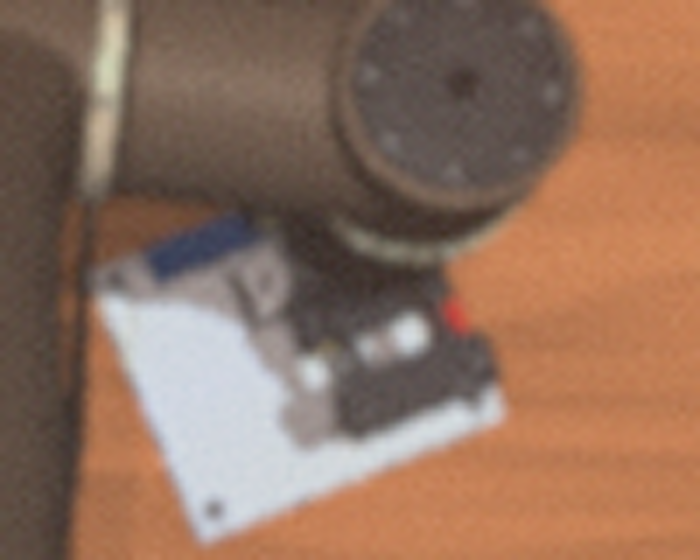

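>>> {"name": "servo_tool", "arguments": {
  "grip": [1,1,1,1],
  "translation": [
    [-0.001,0,-0.0005],
    [-0.001,0,-0.001],
    [-0.001,0,-0.001],
    [-0.001,0,-0.001]
  ],
  "turn": [0,0,0,0]
}}

```text
time_s: 16.9
tcp_pos: [0.5117, -0.2431, 0.0264]
eef_rot: [180.0, 0.0, -66.5]
contact_force: [-0.2, 1.0, -3.7]
gripper_width: 0.0284
```

```bash
python3 mv.py .5244 -.247 .0262 -66.4;python3 - <<'E'
from look import *
p,d=capture("side");I={"side":p.astype(float)}
z=.057
t=box(.03,.075,z)
E=[t[2],((-.015,.0375,z),(-.015,.0375,z-.05)),((-.015,.0375,z-.05),(.015,.0375,z-.05)),((.015,.0375,z),(.015,.0375,z-.05)),((-.015,.0375,z-.05),(-.015,-.0375,z-.05))]
f=fit(I,{"side":E},[.5122,-.243,np.radians(23.6)],R=4);print(f,np.degrees(f[0][2]))
E
```

```text
t 16.9 tcp [ 0.5117 -0.2431  0.0264] [ 1.7995e+02  3.0000e-02 -6.6470e+01] F [-0.2  1.  -3.7] w 0.0284
trans [ 0.0086 -0.0101  0.0002] turn -0.0012
(array([ 0.49661084, -0.24704248, -0.00572823]), np.float64(0.3779561326874171), 75) -0.3282032868816991
```

>>> {"name": "servo_tool", "arguments": {
  "grip": [1,1,1,1,1],
  "translation": [
    [0.001,0,-0.0002],
    [0.002,0,-0.0002],
    [0.003,0,-0.0002],
    [0.004,0,-0.0002],
    [0.004,0,-0.0002]
  ],
  "turn": [0,0,0,0,0]
}}

```text
time_s: 17.37
tcp_pos: [0.5138, -0.2468, 0.0271]
eef_rot: [-180.0, -0.0, -66.5]
contact_force: [0.9, 0.5, -3.3]
gripper_width: 0.0287
```

>>> {"name": "servo_tool", "arguments": {
  "grip": [1,1,1,1],
  "translation": [
    [0.001,0,0],
    [0.002,0,0],
    [0.003,0,0],
    [0.003,0,0]
  ],
  "turn": [0,0,0,0]
}}

```text
time_s: 17.7
tcp_pos: [0.515, -0.2495, 0.0272]
eef_rot: [-180.0, -0.0, -66.5]
contact_force: [0.3, -0.0, -3.9]
gripper_width: 0.0285
```

>>> {"name": "servo_tool", "arguments": {
  "grip": [1,1,1],
  "translation": [
    [0.0007,0,0.0002],
    [0.0007,0,0.0003],
    [0.0007,0,0.0003]
  ],
  "turn": [0,0,0]
}}

```text
time_s: 17.95
tcp_pos: [0.5152, -0.25, 0.0268]
eef_rot: [180.0, 0.0, -66.5]
contact_force: [-0.5, 0.6, -2.8]
gripper_width: 0.0285
```

```bash
python3 mv.py .5244 -.247 .0262 -66.4
```

```text
t 17.95 tcp [ 0.5152 -0.25    0.0268] [180.     0.   -66.45] F [-0.5  0.6 -2.8] w 0.0285
trans [ 0.0009 -0.0097  0.0006] turn -0.0009
```

Close to the red fence. Now towards the blue fence (tool −y), in small steps.

>>> {"name": "servo_tool", "arguments": {
  "grip": [1,1,1,1,1,1],
  "translation": [
    [0,-0.002,0],
    [0,-0.004,0],
    [0,-0.006,0],
    [0,-0.0075,0],
    [0,-0.0075,0],
    [0,-0.0075,0]
  ],
  "turn": [0,0,0,0,0,0]
}}

```text
time_s: 18.45
tcp_pos: [0.5221, -0.2469, 0.0268]
eef_rot: [180.0, 0.0, -66.4]
contact_force: [0.0, 0.5, -3.0]
gripper_width: 0.0285
```

>>> {"name": "servo_tool", "arguments": {
  "grip": [1,1,1],
  "translation": [
    [0,-0.0005,0],
    [0,-0.001,0],
    [0,-0.001,0]
  ],
  "turn": [0,0,0]
}}

```text
time_s: 18.7
tcp_pos: [0.523, -0.2466, 0.0269]
eef_rot: [-180.0, -0.0, -66.4]
contact_force: [-0.6, -0.0, -3.0]
gripper_width: 0.0284
```

```bash
python3 mv.py .5244 -.247 .0262 -66.4
```

```text
t 18.7 tcp [ 0.523  -0.2466  0.0269] [-180.     -0.    -66.45] F [-0.6 -0.  -3. ] w 0.0284
trans [ 0.0009 -0.0011  0.0007] turn -0.0009
```

>>> {"name": "servo_tool", "arguments": {
  "grip": [1,1,1],
  "translation": [
    [0,-0.0005,0],
    [0,-0.0008,0],
    [0,-0.0008,0]
  ],
  "turn": [0,0,0]
}}

```text
time_s: 18.95
tcp_pos: [0.5235, -0.2463, 0.0268]
eef_rot: [180.0, 0.0, -66.5]
contact_force: [-0.6, 0.3, -2.1]
gripper_width: 0.0287
```

>>> {"name": "servo_tool", "arguments": {
  "grip": [1,1,1],
  "translation": [
    [0,-0.0005,0],
    [0,-0.0005,0],
    [0,-0.0005,0]
  ],
  "turn": [0,0,0]
}}

```text
time_s: 19.2
tcp_pos: [0.5237, -0.2461, 0.0268]
eef_rot: [180.0, 0.0, -66.5]
contact_force: [-1.3, 0.5, -3.2]
gripper_width: 0.0288
```

>>> {"name": "servo_tool", "arguments": {
  "grip": [1,1,1],
  "translation": [
    [0.0003,-0.0003,0],
    [0.0005,-0.0003,0],
    [0.0005,-0.0003,0]
  ],
  "turn": [0,0,0]
}}

```text
time_s: 19.45
tcp_pos: [0.524, -0.2464, 0.0267]
eef_rot: [180.0, 0.0, -66.5]
contact_force: [-3.1, -0.5, -2.3]
gripper_width: 0.0288
```

>>> {"name": "servo_tool", "arguments": {
  "grip": [1,1,1],
  "translation": [
    [0.0005,0,0],
    [0.0005,0,0],
    [0.0005,0,0]
  ],
  "turn": [0,0,0]
}}

```text
time_s: 19.7
tcp_pos: [0.5243, -0.2468, 0.0267]
eef_rot: [180.0, 0.0, -66.5]
contact_force: [-4.9, -0.8, -0.4]
gripper_width: 0.0288
```

>>> {"name": "servo_tool", "arguments": {
  "grip": [1,1,1],
  "translation": [
    [0.0005,-0.0002,0],
    [0.0005,-0.0002,0],
    [0.0005,-0.0002,0]
  ],
  "turn": [0,0,0]
}}

```text
time_s: 19.95
tcp_pos: [0.5244, -0.2471, 0.0268]
eef_rot: [179.9, 0.0, -66.5]
contact_force: [-6.3, 1.9, 1.2]
gripper_width: 0.0285
```

```bash
python3 mv.py .5244 -.247 .0262 -66.4; python3 -c "
from h import *
s=r.get_state();F=s['contact_force'];a=np.radians(-66.4);print(F@[np.cos(a),np.sin(a),0],F@[np.sin(a),-np.cos(a),0],s['moment'])"
```

```text
t 19.95 tcp [ 0.5244 -0.2471  0.0268] [ 1.7994e+02  5.0000e-02 -6.6460e+01] F [-6.3  1.9  1.2] w 0.0285
trans [-0.0001 -0.      0.0006] turn -0.0011
-4.309496484596685 5.031020757165541 [ 0.56859991  2.43039027 -0.07034581]
```

>>> {"name": "servo_tool", "arguments": {
  "grip": [1,1,1,1],
  "translation": [
    [0.0003,-0.0002,0.0002],
    [0.0005,-0.0002,0.0004],
    [0.0005,-0.0002,0.0004],
    [0.0005,-0.0002,0.0004]
  ],
  "turn": [0,0,0,0]
}}

```text
time_s: 20.28
tcp_pos: [0.5245, -0.2472, 0.0267]
eef_rot: [179.9, 0.1, -66.5]
contact_force: [-7.6, 3.7, 5.2]
gripper_width: 0.0286
```

```bash
cat > st.py <<'E'
from look import *
s=r.get_state();F=s['contact_force'];a=np.radians(-66.4);print(s['time_s'],s['tcp_pos'],s['eef_rot'],s['gripper_width'],'Ftool',F@[np.cos(a),np.sin(a),0],F@[np.sin(a),-np.cos(a),0],F[2],s['moment'])
E
python3 st.py; python3 - <<'E'
from look import *
p,d=capture("side")
im=cv2.resize(p,None,fx=8,fy=8,interpolation=cv2.INTER_CUBIC);cv2.imwrite("pics/d1.png",im[145*8:215*8,260*8:350*8])
q=[.5532,-.2754,np.radians(23.6)];draw(im,"side",q,box(.03,.075,.056,-.015,.0375)+box(.03,.075,.006,-.015,.0375),8)
cv2.imwrite("pics/d2.png",im[145*8:215*8,260*8:350*8])
E
python3 st.py
```

```text
20.2833 [ 0.52446884 -0.24723748  0.02673742] [ 1.79921929e+02  7.07880992e-02 -6.64604254e+01] 0.028569234524345444 Ftool -6.3760962329135324 5.471862569138187 5.154161577533045 [ 1.40496514  3.14377905 -0.08511069]
20.3333 [ 0.52445043 -0.24719016  0.02671934] [ 1.79919910e+02  7.28331499e-02 -6.64600882e+01] 0.028644293464919784 Ftool -6.4319691550890825 4.7982213186693 4.752129533115475 [ 1.46306386  3.11774286 -0.04253966]
```

View pics/d1.png

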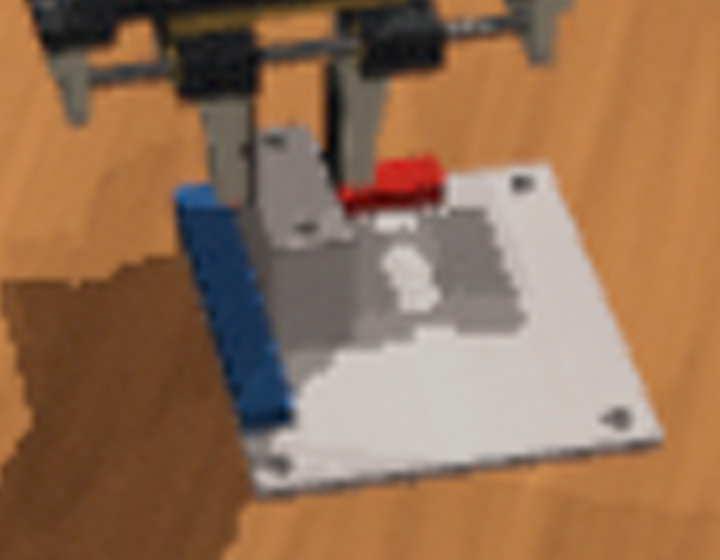

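View pics/d2.png

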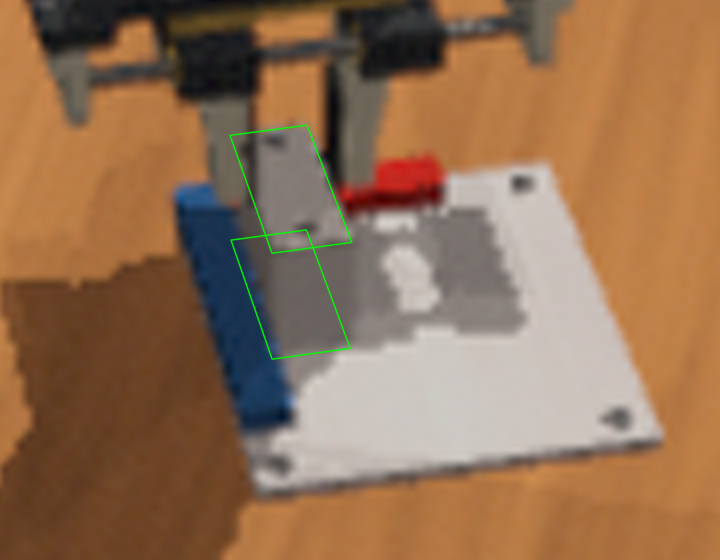

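>>> {"name": "servo_tool", "arguments": {
  "grip": [1,1,1,1],
  "translation": [
    [0,0,-0.0004],
    [0,0,-0.0006],
    [0,0,-0.0006],
    [0,0,-0.0006]
  ],
  "turn": [0,0,0,0]
}}

```text
time_s: 20.67
tcp_pos: [0.5246, -0.2474, 0.027]
eef_rot: [179.9, 0.1, -66.5]
contact_force: [-6.1, 2.0, 0.5]
gripper_width: 0.0287
```

```bash
python3 st.py
```

```text
20.6667 [ 0.52455596 -0.24735346  0.02698392] [ 1.79924549e+02  6.58173474e-02 -6.64656041e+01] 0.02871643153716595 Ftool -4.263887012889898 4.819463217767152 0.4524672398344681 [ 0.8060417   2.60743347 -0.09093439]
```

>>> {"name": "servo_tool", "arguments": {
  "grip": [1,1,1,1],
  "translation": [
    [0,0,-0.0003],
    [0,0,-0.0005],
    [0,0,-0.0005],
    [0,0,-0.0005]
  ],
  "turn": [0,0,0,0]
}}

```text
time_s: 21.0
tcp_pos: [0.5247, -0.2475, 0.0272]
eef_rot: [179.9, 0.1, -66.5]
contact_force: [-5.0, 0.6, -1.9]
gripper_width: 0.0283
```

```bash
python3 st.py
```

```text
21.0 [ 0.52472343 -0.24749654  0.02723837] [ 1.79927916e+02  5.37893950e-02 -6.64651076e+01] 0.028267225614307244 Ftool -2.5993398564364907 4.36341023794418 -1.9261252357262548 [ 0.2870499   2.36226431 -0.14108716]
```

>>> {"name": "servo_tool", "arguments": {
  "grip": [1,1,1,1],
  "translation": [
    [0.0003,0,0],
    [0.0005,0,0],
    [0.0005,0,0],
    [0.0005,0,0]
  ],
  "turn": [0,0,0,0]
}}

```text
time_s: 21.33
tcp_pos: [0.5248, -0.2478, 0.0274]
eef_rot: [179.9, 0.1, -66.5]
contact_force: [-5.6, 2.0, 0.7]
gripper_width: 0.0281
```

```bash
python3 st.py
```

```text
21.3333 [ 0.52480641 -0.24782004  0.02735291] [ 1.79923524e+02  6.72428172e-02 -6.64684834e+01] 0.028072877194163837 Ftool -4.106718829350757 4.369290742555837 0.6896498370115156 [ 0.7992457   2.64029936 -0.0933658 ]
```

>>> {"name": "servo_tool", "arguments": {
  "grip": [1,1,1,1],
  "translation": [
    [0,0,-0.0004],
    [0,0,-0.0007],
    [0,0,-0.0007],
    [0,0,-0.0007]
  ],
  "turn": [0,0,0,0]
}}

```text
time_s: 21.67
tcp_pos: [0.5251, -0.2481, 0.0279]
eef_rot: [179.9, 0.0, -66.5]
contact_force: [-5.5, 0.1, -3.1]
gripper_width: 0.0287
```

```bash
python3 st.py
```

```text
21.6667 [ 0.52514618 -0.24806261  0.02788616] [ 1.79942054e+02  3.92184897e-02 -6.64630448e+01] 0.028675889352692812 Ftool -2.339035954954878 5.015725412786462 -3.0794666374127577 [-0.09086037  2.3203177  -0.06693059]
```

>>> {"name": "servo_tool", "arguments": {
  "grip": [1,1,1,1],
  "translation": [
    [0.0003,0,0],
    [0.0006,0,0],
    [0.0006,0,0],
    [0.0006,0,0]
  ],
  "turn": [0,0,0,0]
}}

```text
time_s: 22.0
tcp_pos: [0.5252, -0.2484, 0.028]
eef_rot: [179.9, 0.1, -66.5]
contact_force: [-7.0, 1.1, -2.7]
gripper_width: 0.0283
```

```bash
python3 st.py
```

```text
22.0 [ 0.52523757 -0.24844008  0.028001  ] [ 1.79933800e+02  5.50261778e-02 -6.64622271e+01] 0.028263732907503593 Ftool -3.7692793833141574 6.004107731057728 -2.712155640290964 [ 0.43445461  2.62526874 -0.1084919 ]
```

>>> {"name": "servo_tool", "arguments": {
  "grip": [1,1,1,1,1],
  "translation": [
    [0,0.0008,0],
    [0,0.0016,0],
    [0,0.0022,0],
    [0,0.0022,0],
    [0,0.0022,0]
  ],
  "turn": [0,0,0,0,0]
}}

```text
time_s: 22.42
tcp_pos: [0.525, -0.2496, 0.0285]
eef_rot: [-179.9, -0.1, -66.4]
contact_force: [-0.8, -0.2, -3.9]
gripper_width: 0.0286
```

```bash
python3 st.py
```

```text
22.4167 [ 0.52499163 -0.24961158  0.02853649] [-1.79919134e+02 -5.30010804e-02 -6.64356516e+01] 0.028586705444084284 Ftool -0.14006163486810114 0.7697883114986426 -3.8574043273574024 [ 0.15367497  0.47876759 -0.01659283]
```

>>> {"name": "servo_tool", "arguments": {
  "grip": [1,1,1,1],
  "translation": [
    [0.0003,0,0],
    [0.0006,0,0],
    [0.0006,0,0],
    [0.0006,0,0]
  ],
  "turn": [0,0,0,0]
}}

```text
time_s: 22.75
tcp_pos: [0.5249, -0.2499, 0.0286]
eef_rot: [-179.9, -0.0, -66.4]
contact_force: [-0.8, 2.8, -1.0]
gripper_width: 0.0287
```

```bash
python3 st.py
```

```text
22.75 [ 0.52486696 -0.24992085  0.0285617 ] [-1.79942709e+02 -2.49289583e-02 -6.64384164e+01] 0.028735619587122348 Ftool -2.8356291758061816 -0.3837570907860688 -1.0422797724773187 [ 1.3632752   0.34559459 -0.00270199]
```

```bash
python3 - <<'E'
from look import *
p,d=capture("side")
im=cv2.resize(p,None,fx=10,fy=10,interpolation=cv2.INTER_CUBIC);cv2.imwrite("pics/d3.png",im[155*10:200*10,275*10:325*10])
q=[.5525,-.2770,np.radians(23.6)];draw(im,"side",q,box(.03,.075,.056,-.015,.0375)+box(.03,.075,.006,-.015,.0375)+[((.015-.015,.075,.006),(0,.075,.056)),((-.03,.075,.006),(-.03,.075,.056))],10)
cv2.imwrite("pics/d4.png",np.hstack([cv2.imread("pics/d3.png"),im[155*10:200*10,275*10:325*10]])[:,:1000]);
h=cv2.imread("pics/d4.png");cv2.imwrite("pics/d4.png",cv2.resize(h,None,fx=.8,fy=.8))
E
```

```text
(no output)
```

View pics/d4.png

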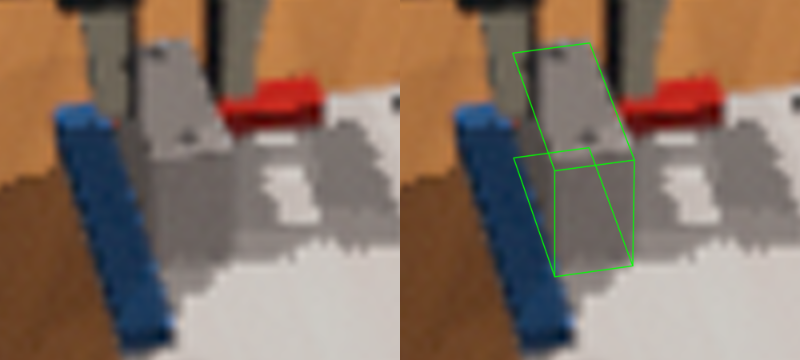

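>>> {"name": "servo_tool", "arguments": {
  "grip": [1,1,1,1,1,1],
  "translation": [
    [-0.0008,0,0],
    [-0.0015,0,0.0005],
    [-0.0015,0,0.001],
    [-0.0015,0,0.0014],
    [-0.0015,0,0.0016],
    [-0.0015,0,0.0016]
  ],
  "turn": [0,0,0,0,0,0]
}}

```text
time_s: 23.3
tcp_pos: [0.5236, -0.2489, 0.0266]
eef_rot: [180.0, -0.0, -66.5]
contact_force: [-0.6, 0.3, -3.9]
gripper_width: 0.0284
```

```bash
python3 st.py
```

```text
23.3 [ 0.52359279 -0.2488554   0.02655824] [ 1.79990008e+02 -2.74619730e-03 -6.64525431e+01] 0.02840935902421729 Ftool -0.4624819168215194 0.41735220679698365 -3.8721300848236924 [ 0.02869116  0.15414359 -0.02801528]
```

>>> {"name": "servo_tool", "arguments": {
  "grip": [1,1,1,1],
  "translation": [
    [0,0,0.0003],
    [0,0,0.0004],
    [0,0,0.0004],
    [0,0,0.0004]
  ],
  "turn": [0,0,0,0]
}}

```text
time_s: 23.63
tcp_pos: [0.5237, -0.2488, 0.0263]
eef_rot: [-180.0, -0.0, -66.5]
contact_force: [0.2, -0.0, -3.4]
gripper_width: 0.0286
```

```bash
python3 st.py
```

```text
23.6333 [ 0.52369228 -0.24875158  0.02628582] [-1.79996897e+02 -4.39385706e-03 -6.64516755e+01] 0.028557654306959678 Ftool 0.10244339021933953 -0.22213159554074685 -3.447597259202662 [-0.03503621  0.13845242 -0.04677515]
```

>>> {"name": "servo_tool", "arguments": {
  "grip": [1,1,1,1],
  "translation": [
    [0.0006,0,0],
    [0.0012,0,0],
    [0.0014,0,0],
    [0.0014,0,0]
  ],
  "turn": [0,0,0,0]
}}

```text
time_s: 23.97
tcp_pos: [0.524, -0.2495, 0.0266]
eef_rot: [180.0, 0.0, -66.5]
contact_force: [-3.0, 5.7, 2.5]
gripper_width: 0.0285
```

```bash
python3 st.py
```

```text
23.9667 [ 0.5240062  -0.24950471  0.02660158] [ 1.79999923e+02  3.56488792e-02 -6.64543900e+01] 0.028479156751348992 Ftool -6.420805786053858 0.442709854837409 2.505071704958684 [ 1.8994369   1.02176903 -0.01815322]
```

>>> {"name": "servo_tool", "arguments": {
  "grip": [1,1,1,1],
  "translation": [
    [0.0004,0,0],
    [0.0006,0,0],
    [0.0006,0,0],
    [0.0006,0,0]
  ],
  "turn": [0,0,0,0]
}}

```text
time_s: 24.3
tcp_pos: [0.5241, -0.2497, 0.0267]
eef_rot: [-180.0, 0.1, -66.5]
contact_force: [-2.7, 6.7, 4.1]
gripper_width: 0.0284
```

```bash
python3 st.py
```

```text
24.3 [ 0.52414321 -0.24974932  0.02671615] [-1.79997041e+02  5.43262045e-02 -6.64558518e+01] 0.028392162731311538 Ftool -7.238521815831167 -0.2318078509428684 4.124803324430559 [ 2.72956835  1.24056221 -0.092045  ]
```

>>> {"name": "servo_tool", "arguments": {
  "grip": [1,1,1,1],
  "translation": [
    [-0.0008,0,-0.0004],
    [-0.0016,0,-0.001],
    [-0.0016,0,-0.001],
    [-0.0016,0,-0.001]
  ],
  "turn": [0,0,0,0]
}}

```text
time_s: 24.63
tcp_pos: [0.5238, -0.2491, 0.0272]
eef_rot: [-180.0, -0.0, -66.4]
contact_force: [0.1, 0.6, -3.8]
gripper_width: 0.029
```

```bash
python3 st.py
```

```text
24.6333 [ 0.52384276 -0.24913601  0.02721436] [-1.79999729e+02 -5.70815121e-03 -6.64469280e+01] 0.028967503310210183 Ftool -0.5397830889329076 -0.2965705242348034 -3.830749990068955 [0.37718487 0.22802346 0.01178488]
```

>>> {"name": "servo_tool", "arguments": {
  "grip": [1,1,1,1],
  "translation": [
    [0.0008,0,0],
    [0.0014,0,0],
    [0.0014,0,0],
    [0.0014,0,0]
  ],
  "turn": [0,0,0,0]
}}

```text
time_s: 24.97
tcp_pos: [0.5242, -0.2502, 0.0272]
eef_rot: [180.0, 0.0, -66.5]
contact_force: [-1.3, 5.1, -0.2]
gripper_width: 0.0284
```

```bash
python3 st.py
```

```text
24.9667 [ 0.52420133 -0.25015062  0.02723139] [ 1.79992005e+02  2.41096872e-02 -6.64588368e+01] 0.028430945380458594 Ftool -5.213066214259496 -0.8960871336396037 -0.19681317368352358 [1.78273306e+00 7.13849548e-01 8.46309850e-04]
```

>>> {"name": "servo_tool", "arguments": {
  "grip": [1,1,1,1],
  "translation": [
    [0.0003,0,0],
    [0.0006,0,0],
    [0.0006,0,0],
    [0.0006,0,0]
  ],
  "turn": [0,0,0,0]
}}

```text
time_s: 25.3
tcp_pos: [0.5243, -0.2504, 0.0274]
eef_rot: [180.0, 0.0, -66.5]
contact_force: [-2.5, 7.2, 1.6]
gripper_width: 0.0285
```

```bash
python3 st.py
```

```text
25.3 [ 0.52434741 -0.2504043   0.02739641] [ 1.79994746e+02  3.86744863e-02 -6.64583157e+01] 0.028532827762970808 Ftool -7.567138731057962 -0.6122420935946975 1.6276923377382224 [ 2.69518853  1.00519344 -0.08240618]
```

>>> {"name": "servo_tool", "arguments": {
  "grip": [1,1,1,1],
  "translation": [
    [0,-0.0005,0],
    [0,-0.001,0],
    [0,-0.0014,0],
    [0,-0.0014,0]
  ],
  "turn": [0,0,0,0]
}}

```text
time_s: 25.63
tcp_pos: [0.5245, -0.25, 0.0272]
eef_rot: [179.9, 0.1, -66.5]
contact_force: [-5.4, 5.6, 3.7]
gripper_width: 0.0289
```

```bash
python3 st.py
```

```text
25.6333 [ 0.52450319 -0.25003285  0.02715371] [ 1.79887869e+02  8.36309132e-02 -6.64673902e+01] 0.02890577519329053 Ftool -7.296482629681058 2.7256005972334005 3.6591151195904987 [ 1.98105044  1.94737561 -0.12339329]
```

>>> {"name": "servo_tool", "arguments": {
  "grip": [1,1,1,1],
  "translation": [
    [0,-0.0004,0],
    [0,-0.0008,0],
    [0,-0.0008,0],
    [0,-0.0008,0]
  ],
  "turn": [0,0,0,0]
}}

```text
time_s: 25.97
tcp_pos: [0.5247, -0.2498, 0.0271]
eef_rot: [179.8, 0.1, -66.5]
contact_force: [-4.5, 3.5, 4.6]
gripper_width: 0.0288
```

```bash
python3 st.py
```

```text
25.9667 [ 0.52465176 -0.24983843  0.02709293] [ 1.79839545e+02  1.04329106e-01 -6.64799037e+01] 0.028828980905738703 Ftool -5.046716955663213 2.738730359049445 4.637405516704519 [ 1.70976952  2.43228581 -0.1192075 ]
```

>>> {"name": "servo_tool", "arguments": {
  "grip": [1,1,1,1],
  "translation": [
    [0,-0.0005,-0.0003],
    [0,-0.001,-0.0005],
    [0,-0.0014,-0.0005],
    [0,-0.0014,-0.0005]
  ],
  "turn": [0,0,0,0]
}}

```text
time_s: 26.3
tcp_pos: [0.5253, -0.2495, 0.0271]
eef_rot: [179.8, 0.1, -66.5]
contact_force: [-5.7, 3.5, 1.4]
gripper_width: 0.0287
```

```bash
python3 st.py
```

```text
26.3 [ 0.52525223 -0.24945338  0.02711964] [ 1.79768981e+02  1.35048696e-01 -6.64983631e+01] 0.028693448808754726 Ftool -5.513330815555241 3.8089801854052237 1.3885897336541766 [ 0.95630709  2.61661563 -0.15209842]
```

>>> {"name": "servo_tool", "arguments": {
  "grip": [1,1,1,1],
  "translation": [
    [0,-0.0004,0],
    [0,-0.0008,0],
    [0,-0.0008,0],
    [0,-0.0008,0]
  ],
  "turn": [0,0,0,0]
}}

```text
time_s: 26.63
tcp_pos: [0.5256, -0.2492, 0.027]
eef_rot: [179.7, 0.2, -66.5]
contact_force: [-7.4, 2.6, 1.9]
gripper_width: 0.0284
```

```bash
python3 st.py
```

```text
26.6333 [ 0.52557752 -0.24919915  0.02703811] [ 1.79736386e+02  1.51832500e-01 -6.65034947e+01] 0.028369685579753466 Ftool -5.376246904137652 5.704745740396145 1.8819181543818055 [ 0.83792652  2.94724337 -0.1761199 ]
```

>>> {"name": "servo_tool", "arguments": {
  "grip": [1,1,1,1,1,1],
  "translation": [
    [0.0003,-0.0004,-0.0002],
    [0.0007,-0.0008,-0.0003],
    [0.001,-0.0012,-0.0003],
    [0.001,-0.0012,-0.0003],
    [0.001,-0.0012,-0.0003],
    [0.001,-0.0012,-0.0003]
  ],
  "turn": [0,0,0,0,0,0]
}}

```text
time_s: 27.13
tcp_pos: [0.5259, -0.2494, 0.0272]
eef_rot: [179.6, 0.2, -66.5]
contact_force: [-10.2, 3.4, 4.7]
gripper_width: 0.0286
```

```bash
python3 st.py
```

```text
27.1333 [ 0.52590011 -0.24937967  0.0272178 ] [179.64693391   0.22294273 -66.52535496] 0.028641146557801367 Ftool -7.2516309095666776 7.989125703510031 4.739790103623837 [ 1.49240305  4.04321209 -0.21485197]
```

>>> {"name": "servo_tool", "arguments": {
  "grip": [1,1,1,1,1,1],
  "translation": [
    [0.0005,0,-0.0002],
    [0.001,0,-0.0004],
    [0.0014,-0.0002,-0.0005],
    [0.0014,-0.0002,-0.0005],
    [0.0014,-0.0002,-0.0005],
    [0.0014,-0.0002,-0.0005]
  ],
  "turn": [0,0,0,0,0,0],
  "newtons": 40
}}

```text
time_s: 27.63
tcp_pos: [0.5262, -0.25, 0.0277]
eef_rot: [179.6, 0.3, -66.5]
contact_force: [-11.8, 7.4, 6.8]
gripper_width: 0.0281
```

```bash
python3 st.py
```

```text
27.6333 [ 0.52615753 -0.24996963  0.02768772] [179.62365128   0.28018976 -66.5332429 ] 0.028053832424353668 Ftool -11.495241955540688 7.8564039196090985 6.783712708616339 [ 2.81086281  4.57623266 -0.25871996]
```

```bash
python3 - <<'E'
from look import *
p,d=capture("side");C=cloud("side",d)
im=cv2.resize(p,None,fx=14,fy=14,interpolation=cv2.INTER_CUBIC)
cv2.imwrite("pics/e1.png",im[155*14:195*14,280*14:330*14])
s=r.get_state();print(s['contact_force'])
# top-face plane from depth
import itertools
a=np.radians(23.6);jx=np.array([np.cos(a),np.sin(a)]);jy=np.array([-np.sin(a),np.cos(a)])
L=C[...,:2]-[.5532,-.2754];X=L@jx;Y=L@jy;Z=C[...,2]
m=(Z>.045)&(Z<.07)&(X>-.028)&(X<0)&(Y>.003)&(Y<.078)
A=np.c_[X[m],Y[m],np.ones(m.sum())]
for it in range(5):
    c=np.linalg.lstsq(A,Z[m],rcond=None)[0]; 
print(m.sum(),c,'z at centre',c@[-.015,.0375,1])
m2=(X>-.12)&(X<-.05)&(Y>.02)&(Y<.14)&(Z<.03);A2=np.c_[X[m2],Y[m2],np.ones(m2.sum())];c2=np.linalg.lstsq(A2,Z[m2],rcond=None)[0];print('plate',m2.sum(),c2,c2@[-.08,.06,1])
C0=cloud("side",np.load("side0.npy"));
E
```

```text
[-11.49439787   8.31074904   6.12850346]
150 [-0.03013959 -0.0335754   0.05989275] z at centre 0.05908576771145669
plate 589 [-0.00397425 -0.00148695  0.00786568] 0.008094403713404735
```

View pics/e1.png

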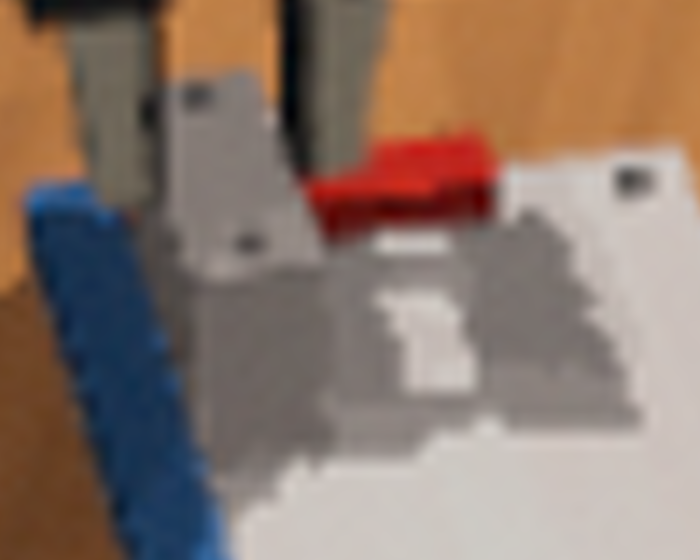

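```bash
cat > tilt.py <<'E'
from look import *
a=np.radians(23.6);jx=np.array([np.cos(a),np.sin(a)]);jy=np.array([-np.sin(a),np.cos(a)])
Zs=[]
p,d=capture("side");C=cloud("side",d)
L=C[...,:2]-[.5532,-.2754];X=L@jx;Y=L@jy;Z=C[...,2]
g=p.astype(int).sum(2)
m=(Z>.048)&(Z<.07)&(X>-.027)&(X<-.003)&(Y>.008)&(Y<.066)
u=np.argwhere(m);A=np.c_[X[m],Y[m],np.ones(m.sum())]
from scipy.optimize import least_squares
f=least_squares(lambda c:A@c-Z[m],[0,0,.057],loss='soft_l1',f_scale=.002);J=f.jac
print(m.sum(),f.x,'ctr',f.x@[-.015,.0375,1],'sd',np.std(A@f.x-Z[m]), 'se',np.sqrt(np.diag(np.linalg.inv(A.T@A)))*np.std(A@f.x-Z[m]),u.min(0),u.max(0))
E
python3 tilt.py; python3 st.py
```

```text
86 [-0.03891525  0.04783265  0.05762432] ctr 0.06000177340977613 sd 0.002311790089695033 se [0.03830154 0.01437619 0.00089601] [161 292] [174 301]
27.7333 [ 0.5261205  -0.24994897  0.02765916] [179.61963082   0.28325835 -66.53295432] 0.02806373109240818 Ftool -11.993622347856709 7.445150380764516 6.236490926852647 [ 2.82591325  4.5632604  -0.29804412]
```

>>> {"name": "servo_tool", "arguments": {
  "grip": [1,1,1,1,1,1],
  "translation": [
    [-0.0005,0,0.0003],
    [-0.001,0,0.0006],
    [-0.001,0,0.001],
    [-0.001,0,0.001],
    [-0.001,0,0.001],
    [-0.001,0,0.001]
  ],
  "turn": [0,0,0,0,0,0],
  "newtons": 60
}}

```text
time_s: 28.23
tcp_pos: [0.5258, -0.2493, 0.0271]
eef_rot: [179.6, 0.3, -66.5]
contact_force: [-13.4, 6.5, 8.9]
gripper_width: 0.0271
```

```bash
python3 st.py; python3 tilt.py
```

```text
28.2333 [ 0.52582757 -0.24931942  0.02705088] [179.62411034   0.2533305  -66.52003346] 0.02711215558276772 Ftool -11.357715926968234 9.636192406313222 8.862049310129885 [ 2.45637344  4.87916571 -0.25323173]
84 [-0.05974185  0.02731869  0.05688194] ctr 0.0588025224652718 sd 0.00203496323982795 se [0.03421074 0.01392571 0.00081529] [161 292] [173 301]
```

>>> {"name": "servo_tool", "arguments": {
  "grip": [1,1,1,1,1,1],
  "translation": [
    [-0.0003,0,0.0002],
    [-0.0004,0,0.0004],
    [-0.0004,0,0.0004],
    [-0.0004,0,0.0004],
    [-0.0004,0,0.0004],
    [-0.0004,0,0.0004]
  ],
  "turn": [0,0,0,0,0,0]
}}

```text
time_s: 28.78
tcp_pos: [0.5258, -0.2491, 0.0269]
eef_rot: [179.6, 0.2, -66.5]
contact_force: [-12.5, 6.1, 11.8]
gripper_width: 0.0278
```

```bash
python3 st.py; python3 tilt.py; python3 tilt.py
```

```text
28.7833 [ 0.52578511 -0.24914885  0.02688289] [179.63156558   0.23412535 -66.51346352] 0.0277742184693184 Ftool -10.56301432161536 9.011211628115346 11.79707369260098 [ 2.27176157  4.99602281 -0.22048674]
89 [-0.01593056  0.03372008  0.0575966 ] ctr 0.05910005785768262 sd 0.001893163575127555 se [0.02979782 0.01196419 0.00072245] [161 292] [173 301]
88 [-0.03134323  0.00729963  0.05839378] ctr 0.05913766419222968 sd 0.0023074922815427687 se [0.03669032 0.01520709 0.00085917] [161 292] [174 301]
```

>>> {"name": "servo_tool", "arguments": {
  "grip": [1,1,1,1,1,1],
  "translation": [
    [-0.0005,0.0005,-0.0002],
    [-0.001,0.001,-0.0004],
    [-0.0015,0.0015,-0.0005],
    [-0.0018,0.002,-0.0005],
    [-0.0018,0.002,-0.0005],
    [-0.0018,0.002,-0.0005]
  ],
  "turn": [0,0,0,0,0,0],
  "newtons": 30
}}

```text
time_s: 29.38
tcp_pos: [0.5256, -0.2489, 0.027]
eef_rot: [179.8, 0.1, -66.5]
contact_force: [-6.3, -0.5, -1.7]
gripper_width: 0.0284
```

```bash
python3 st.py
```

```text
29.3833 [ 0.52558775 -0.24891218  0.02700515] [ 1.79805523e+02  9.68813668e-02 -6.64873896e+01] 0.02844134737069174 Ftool -2.069837258029097 5.925360813209954 -1.7209338001953023 [-0.1250836   2.61088556 -0.20942106]
```

>>> {"name": "servo_tool", "arguments": {
  "grip": [0.1,0.1,0.1,0.1,0.1,0.1],
  "translation": [
    [0,0.001,0],
    [0,0.0015,0],
    [0,0.0015,0],
    [0,0.0015,0],
    [0,0.0015,0],
    [0,0.0015,0]
  ],
  "turn": [0,0,0,0,0,0]
}}

```text
time_s: 29.88
tcp_pos: [0.527, -0.2493, 0.0279]
eef_rot: [-180.0, -0.0, -66.4]
contact_force: [-0.7, 0.1, -1.1]
gripper_width: 0.0394
```

```bash
python3 mv.py .5256 -.2489 .0205 -66.4; python3 - <<'E'
from look import *
p,d=capture("side")
im=cv2.resize(p,None,fx=14,fy=14,interpolation=cv2.INTER_CUBIC)
cv2.imwrite("pics/e2.png",im[155*14:195*14,280*14:330*14])
E
```

```text
t 29.88 tcp [ 0.527  -0.2493  0.0279] [-1.7995e+02 -4.0000e-02 -6.6440e+01] F [-0.7  0.1 -1.1] w 0.0394
trans [-0.001   0.0011  0.0074] turn -0.0006
```

View pics/e2.png

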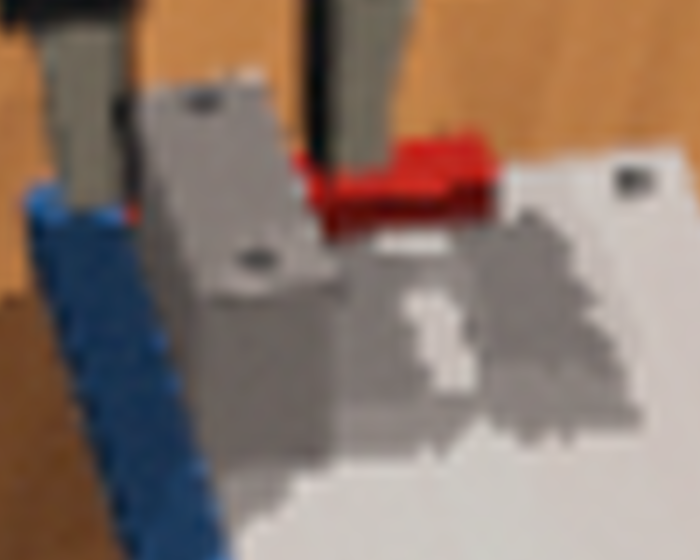

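```bash
cat > bf.py <<'E'
from look import *
p,d=capture("side");I={"side":p.astype(float)}
z=.056;t=box(.03,.075,z)
E=[t[1],t[2],((.015,.0375,z),(.015,.0375,.02)),((-.015,.0375,z),(-.015,.0375,.006)),((-.015,.0375,.006),(.015,.0375,.006))]
a=np.radians(23.6);q0=[.5532-.015*np.cos(a)-.0375*np.sin(a),-.2754-.015*np.sin(a)+.0375*np.cos(a),a]
for e in (E[:2],t[:],E):
    f=fit(I,{"side":e},q0,R=4);q=f[0];L=q[:2]-[.5532,-.2754]
    print(q,np.degrees(q[2]),f[1:],'jig',L@[np.cos(a),np.sin(a)],L@[-np.sin(a),np.cos(a)])
im=cv2.resize(p,None,fx=14,fy=14,interpolation=cv2.INTER_CUBIC);draw(im,"side",q,E+t,14)
draw(im,"side",[.5532,-.2754,a],[((0,0,.018),(0,.12,.018)),((0,0,.018),(-.085,0,.018)),((0,-.02,.018),(-.085,-.02,.018))],14)
cv2.imwrite("pics/e3.png",im[155*14:195*14,280*14:330*14])
E
python3 bf.py
```

```text
[ 0.52428358 -0.24847896  0.42164739] 24.158615751339227 (np.float64(0.14407114412206726), 30) jig -0.015720119204242745 0.03624609669546737
[ 0.52306883 -0.24889773  0.36345483] 20.82442755524773 (np.float64(0.13389386766110356), 60) jig -0.017000919704218395 0.03634867844451666
[ 0.52435014 -0.24856697  0.39359794] 22.55150089649572 (np.float64(0.14253882998304218), 75) jig -0.015694362245960936 0.036138803885168366
```

View pics/e3.png

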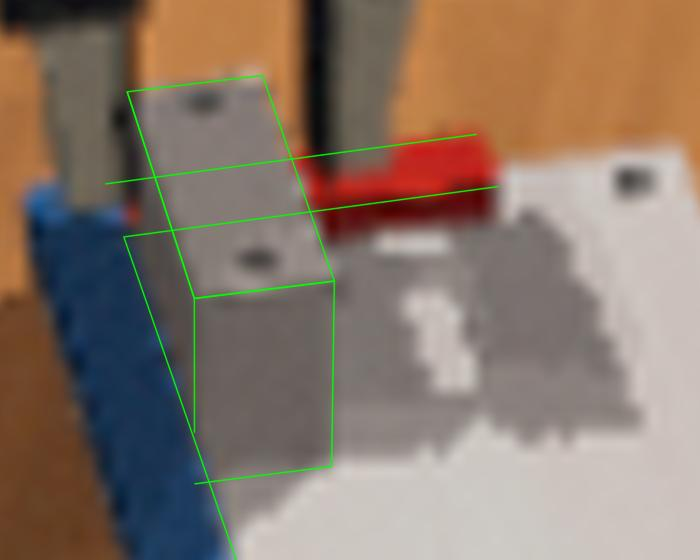

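>>> {"name": "servo_tool", "arguments": {
  "grip": [0.1,0.1,0.1,0.1,0.1],
  "translation": [
    [0,0.001,0.001],
    [0,0.0011,0.004],
    [0,0.0011,0.006],
    [0,0.0011,0.0068],
    [0,0.0011,0.0068]
  ],
  "turn": [0,0,0,0,0]
}}

```text
time_s: 30.4
tcp_pos: [0.5251, -0.2496, 0.0204]
eef_rot: [180.0, 0.0, -66.5]
contact_force: [-0.1, 0.0, 0.7]
gripper_width: 0.0395
```

```bash
python3 mv.py .5256 -.2489 .0205 -66.4
```

```text
t 30.4 tcp [ 0.5251 -0.2496  0.0204] [ 1.7997e+02  2.0000e-02 -6.6460e+01] F [-0.1  0.   0.7] w 0.0395
trans [-0.0005 -0.0007 -0.0001] turn -0.001
```

>>> {"name": "servo_tool", "arguments": {
  "grip": [0.1,1,1,1,1,1,1,1],
  "translation": [
    [0,-0.0005,-0.0006],
    [0,-0.0006,-0.0006],
    [0,-0.0006,-0.0006],
    [0,-0.0006,-0.0006],
    [0,-0.0006,-0.0006],
    [0,-0.0006,-0.0006],
    [0,-0.0006,-0.0006],
    [0,-0.0006,-0.0006]
  ],
  "turn": [0,0,0,0,0,0,0,0],
  "newtons": 45
}}

```text
time_s: 31.07
tcp_pos: [0.5257, -0.2496, 0.0216]
eef_rot: [180.0, 0.0, -66.5]
contact_force: [-3.2, -0.9, 3.5]
gripper_width: 0.0291
```

```bash
python3 st.py
```

```text
31.0667 [ 0.52569523 -0.24959361  0.02158193] [ 1.79981032e+02  1.57175062e-03 -6.64540933e+01] 0.029123428077025823 Ftool -0.48847604294513863 3.2986362339024877 3.5279152568287597 [-0.58881176  1.09659921 -0.05049994]
```

>>> {"name": "servo_tool", "arguments": {
  "grip": [1,1,1,1],
  "translation": [
    [0,0.0005,-0.0003],
    [0,0.001,-0.0005],
    [0,0.001,-0.0005],
    [0,0.001,-0.0005]
  ],
  "turn": [0,0,0,0]
}}

```text
time_s: 31.4
tcp_pos: [0.525, -0.2497, 0.0216]
eef_rot: [180.0, 0.0, -66.5]
contact_force: [0.3, 0.7, -3.2]
gripper_width: 0.0288
```

```bash
python3 st.py
```

```text
31.4 [ 0.52497205 -0.24965624  0.02164199] [ 1.79997521e+02  1.94952322e-02 -6.64558683e+01] 0.028805457965792584 Ftool -0.5169782578203126 -0.5540274877664806 -3.17498594239448 [ 0.02500284  0.05510527 -0.03774796]
```

>>> {"name": "servo_tool", "arguments": {
  "grip": [1,1,1,1],
  "translation": [
    [0.0005,0,-0.0001],
    [0.001,0,-0.0002],
    [0.0012,0,-0.0002],
    [0.0012,0,-0.0002]
  ],
  "turn": [0,0,0,0]
}}

```text
time_s: 31.73
tcp_pos: [0.5252, -0.2505, 0.022]
eef_rot: [180.0, 0.0, -66.5]
contact_force: [-0.7, 3.1, -1.4]
gripper_width: 0.029
```

```bash
python3 st.py
```

```text
31.7333 [ 0.52518242 -0.25051998  0.02200661] [ 1.79982492e+02  4.39807914e-02 -6.64594655e+01] 0.028985695322030314 Ftool -3.0939113010587156 -0.5889872287117214 -1.3908195851068672 [ 1.60754162  0.46790253 -0.03772574]
```

>>> {"name": "servo_tool", "arguments": {
  "grip": [1,1,1,1],
  "translation": [
    [0.0005,0,0],
    [0.001,0,-0.0002],
    [0.001,0,-0.0002],
    [0.001,0,-0.0002]
  ],
  "turn": [0,0,0,0]
}}

```text
time_s: 32.07
tcp_pos: [0.5253, -0.2509, 0.0223]
eef_rot: [180.0, 0.1, -66.5]
contact_force: [-1.7, 8.7, 1.6]
gripper_width: 0.0292
```

```bash
python3 st.py
```

```text
32.0667 [ 0.52529071 -0.25092363  0.02227187] [ 1.79976367e+02  8.36894007e-02 -6.64642437e+01] 0.029209281648937616 Ftool -8.701720092843782 -1.9212621783418962 1.5587586884115996 [ 3.15452353  0.97843688 -0.0262876 ]
```

>>> {"name": "servo_tool", "arguments": {
  "grip": [1,1,1,1,1],
  "translation": [
    [0,-0.0006,0],
    [0,-0.0012,0],
    [0,-0.0018,0],
    [0,-0.0022,0],
    [0,-0.0022,0]
  ],
  "turn": [0,0,0,0,0]
}}

```text
time_s: 32.48
tcp_pos: [0.5255, -0.2505, 0.022]
eef_rot: [179.8, 0.1, -66.5]
contact_force: [-5.3, 5.1, 3.1]
gripper_width: 0.0295
```

```bash
python3 st.py
```

```text
32.4833 [ 0.52546381 -0.25049149  0.02197492] [ 1.79800123e+02  1.47445752e-01 -6.64855563e+01] 0.029461689536153947 Ftool -6.8037424643839675 2.8134243393836997 3.0786199457060945 [ 1.85315376  2.55760163 -0.08421637]
```

>>> {"name": "servo_tool", "arguments": {
  "grip": [1,1,1,1],
  "translation": [
    [0,-0.0006,0],
    [0,-0.0012,0],
    [0,-0.0012,0],
    [0,-0.0012,0]
  ],
  "turn": [0,0,0,0]
}}

```text
time_s: 32.82
tcp_pos: [0.5257, -0.2502, 0.0219]
eef_rot: [179.7, 0.2, -66.5]
contact_force: [-8.0, 4.2, 3.1]
gripper_width: 0.0295
```

```bash
python3 st.py
```

```text
32.8167 [ 0.52566737 -0.25019899  0.02187475] [ 1.79726272e+02  1.78745719e-01 -6.65002238e+01] 0.029467507735211545 Ftool -7.0694092512723605 5.6502935669494585 3.1213939753051134 [ 1.35071849  3.27395393 -0.1363839 ]
```

>>> {"name": "servo_tool", "arguments": {
  "grip": [1,1,1,1,1],
  "translation": [
    [0,-0.0006,-0.0001],
    [0,-0.0012,-0.0003],
    [0.0002,-0.0015,-0.0003],
    [0.0002,-0.0015,-0.0003],
    [0.0002,-0.0015,-0.0003]
  ],
  "turn": [0,0,0,0,0]
}}

```text
time_s: 33.23
tcp_pos: [0.5261, -0.25, 0.0219]
eef_rot: [179.6, 0.2, -66.5]
contact_force: [-9.0, 1.9, 5.1]
gripper_width: 0.029
```

```bash
python3 st.py; python3 tilt.py
```

```text
33.2333 [ 0.52608123 -0.24995546  0.02188219] [179.632627     0.2224149  -66.51404338] 0.028981814522267623 Ftool -5.360153116484447 7.508650513768083 5.066785631751333 [ 0.88358435  3.99675108 -0.09303126]
90 [-0.01230601 -0.00335426  0.05821451] ctr 0.05827331248106203 sd 0.002120635283693855 se [0.03352703 0.01373288 0.00083547] [161 292] [174 301]
```

>>> {"name": "servo_tool", "arguments": {
  "grip": [1,1,1,1,1],
  "translation": [
    [0.0006,0,-0.0002],
    [0.0012,0,-0.0004],
    [0.0016,-0.0002,-0.0005],
    [0.0016,-0.0002,-0.0005],
    [0.0016,-0.0002,-0.0005]
  ],
  "turn": [0,0,0,0,0]
}}

```text
time_s: 33.7
tcp_pos: [0.5262, -0.2503, 0.0222]
eef_rot: [179.6, 0.3, -66.5]
contact_force: [-10.5, 8.6, 6.3]
gripper_width: 0.029
```

```bash
python3 st.py; python3 tilt.py
```

```text
33.7 [ 0.52623647 -0.25030867  0.02219413] [179.60439132   0.31551166 -66.52995178] 0.028983928848785423 Ftool -12.104259489574378 6.15247295653758 6.27144491218429 [ 3.06827162  4.58949706 -0.09413017]
88 [-0.02049126  0.02496534  0.05765976] ctr 0.058903331074908534 sd 0.0020643895312889003 se [0.03264727 0.01324371 0.00079558] [161 292] [174 301]
```

>>> {"name": "servo_tool", "arguments": {
  "grip": [1,1,1,1,1],
  "translation": [
    [0,-0.0006,0],
    [0,-0.0012,0],
    [0,-0.0012,-0.0002],
    [0,-0.0012,-0.0002],
    [0,-0.0012,-0.0002]
  ],
  "turn": [0,0,0,0,0]
}}

```text
time_s: 34.17
tcp_pos: [0.5263, -0.2503, 0.0222]
eef_rot: [179.5, 0.3, -66.5]
contact_force: [-12.9, 4.8, 6.3]
gripper_width: 0.0288
```

```bash
python3 st.py; python3 tilt.py
```

```text
34.1667 [ 0.52631364 -0.25026452  0.02219382] [179.50597171   0.33933916 -66.53781803] 0.02875097160538607 Ftool -9.540727030985533 9.93231875627441 6.346341967282423 [ 1.996772    5.35680422 -0.09798135]
84 [-0.0458489   0.01682671  0.05744991] ctr 0.05876864021247019 sd 0.0020547929225501705 se [0.03475544 0.01370116 0.00080313] [161 292] [174 301]
```

>>> {"name": "servo_tool", "arguments": {
  "grip": [1,1,1,1,1,1,1,1],
  "translation": [
    [0.0003,-0.0001,0],
    [0.0005,-0.0002,0],
    [0.0005,-0.0002,0],
    [0.0005,-0.0002,0],
    [0.0005,-0.0002,0],
    [0.0005,-0.0002,0],
    [0.0005,-0.0002,0],
    [0.0005,-0.0002,0]
  ],
  "turn": [0,0,0,0,0,0,0,0]
}}

```text
time_s: 34.88
tcp_pos: [0.5263, -0.2503, 0.0222]
eef_rot: [179.5, 0.4, -66.5]
contact_force: [-14.6, 8.0, 7.8]
gripper_width: 0.0289
```

```bash
python3 st.py; python3 tilt.py; python3 bf.py; python3 - <<'E'
from look import *
I=snap("9");S=I["side"].astype(np.uint8);cv2.imwrite("pics/f.png",S)
I={"side":I["side"]}
f=fit(I,{"side":box(.03,.05,.055)},[.4593,.2093,np.radians(8.5)],R=3);print(f)
E
```

```text
34.8833 [ 0.52628197 -0.25026484  0.02217038] [179.47970606   0.37912529 -66.53745486] 0.028874113547003623 Ftool -13.138407069369595 10.208016270829123 7.758093256451889 [ 2.88009669  5.7433714  -0.1429695 ]
86 [-0.01310552  0.0445723   0.05698417] ctr 0.0588522186345785 sd 0.002106143425104308 se [0.03445288 0.01348779 0.00079916] [161 292] [173 301]
[ 0.523053   -0.25247517  0.248558  ] 14.241324460148695 (np.float64(0.18062422129173178), 30) jig -0.018447652829662785 0.033076779220484014
[ 0.5249603  -0.25073531  0.3775317 ] 21.63097299297993 (np.float64(0.1288841861406751), 60) jig -0.0160033281802835 0.03390753991881029
[ 0.52425578 -0.25072364  0.36797833] 21.08360510861259 (np.float64(0.12948508518653762), 75) jig -0.016644245193891495 0.03420028641825313
(array([0.45937737, 0.20939771, 0.15110403]), np.float64(0.13512986734798865), 60)
```

View pics/f.png

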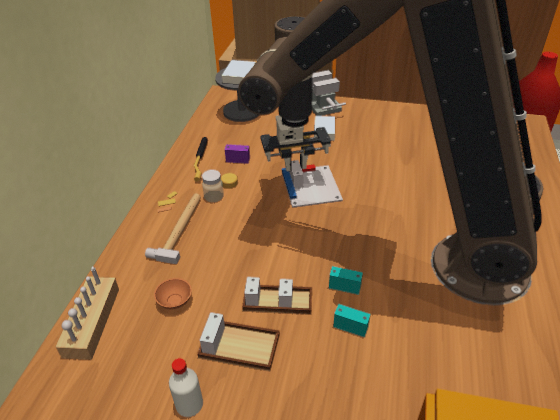

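View pics/e3.png

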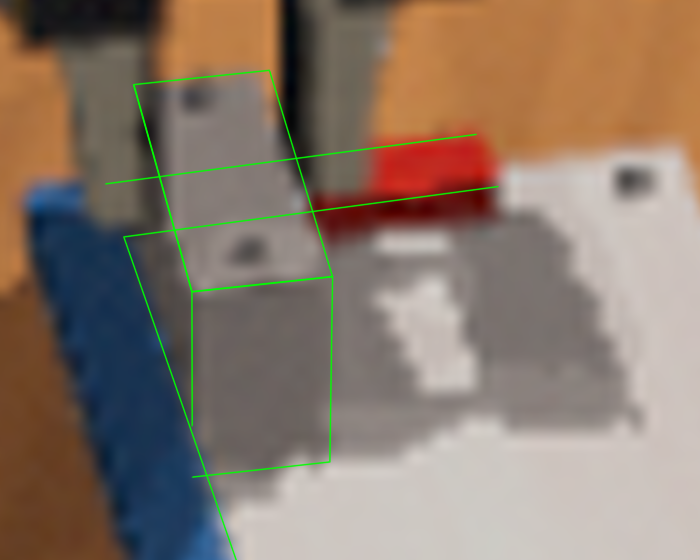

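```bash
for i in 1 2 3 4 5 6 7 8; do python3 tilt.py | cut -c1-80; done; python3 st.py
```

```text
91 [-0.03278847  0.00974182  0.05796219] ctr 0.05881933172807019 sd 0.0018278956
87 [-0.03495519  0.03004455  0.05691099] ctr 0.05856198739103324 sd 0.0019695628
87 [-0.0498765   0.01425986  0.05763354] ctr 0.058916428905839764 sd 0.002157285
88 [-0.03988954  0.02742142  0.05714513] ctr 0.05877178104063173 sd 0.0019617239
89 [-0.03889752 -0.00884247  0.05856241] ctr 0.058814276272219884 sd 0.002022914
89 [-0.0536263   0.0158168   0.05745785] ctr 0.058855378792525094 sd 0.001910727
86 [-0.04273439  0.02555416  0.057328  ] ctr 0.058927292624434975 sd 0.002090756
90 [0.00473311 0.00247126 0.05868376] ctr 0.058705434750296055 sd 0.001859907416
35.4833 [ 0.52629177 -0.25028909  0.02216771] [179.48205175   0.3786974  -66.5441752 ] 0.029334479924738636 Ftool -13.539611573396213 10.695856898894382 7.690068084013981 [ 2.86986182  5.78015562 -0.15647466]
```

```bash
python3 -c "
from plant import order;print(order.close_job())"
```

```text
the job is handed in; nothing more can be done
None
```

I put the short block in the short row, then pressed the long block into the jig corner. I handed the job in at about 35.5 s, still gripping the long block. I don't have the verdict, as handing in reports none.

- **Short block:** it stands let go in the free part of the short row, at about tray x −20 mm, y +1.5 mm. The last camera fit shows it has not moved since I released it.
- **Long block:** I gripped it with 45 N. The wrist read about 13.5 N towards the red fence and 10.5 N towards the blue, steady for the last 0.6 s. In my last test pushes the tool hardly moved while the force rose: 0.4 mm towards red and 0.1 mm towards blue.
- **Bystanders:** none looks shifted in the last side picture. I did not measure them one by one.

**Problems on the way:**
- **Sticking:** the block first stuck on the plate, and blue-fence friction once passed for contact with the red fence. I backed off, let go in the corner, gripped again about 5 mm lower and pressed red first, then blue.
- **Finger length:** the camera showed the fingers ending about 37 mm above the reported tool tip. The grips at the reported height held, so I trusted the reported tip.

**Checks that disagreed or stay uncertain:**
- **Fence forces:** the wrist readings include friction, so I could not measure the force on each fence separately.
- **Position:** the last fit put the block about 3 mm short of its nominal y in my measured jig frame. I put that down to camera error and a slight tilt, since the rigid fence stops it going further.
- **Tilt:** the depth readings averaged about 0.015 rad along the block and −0.035 rad across it, both noisy. The limit is 0.06 rad.

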